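# Peel the top specimen tray off a sticky stack and show it over the light pad

## Task

Gently swing the clear cover of the tray dispenser up and back until it is fully open against its stop, and leave it open. The nested trays cling together: peel off only the top one by its ear, raising that corner first while the opposite corner still sits on the stack, and leave the other trays in their place. Finish while still holding the tray, level and still in the air, about 10 cm above the middle of the light pad, without disturbing the other things on the bench.

Things in the scene. Friction and masses are not known exactly. Their poses are not given: they have to be found in the camera images.
- cover (a joint): hinge angle of the clear cover, rad: 0 = closed (lying level over the stack), grows as the front edge swings up and back, 1.6 = fully open against its stop. A stiff friction hinge (about 0.35 N m): the cover stays where it is left. Starts between 0 and 0.25. The cover is a clear plate 185 x 150 x 4 mm, 0.25 kg; closed, its top face is level with the hinge line and its front edge is 190 mm in front of the hinge line
- cover_hinge (a point): middle of the cover's hinge line, 105 mm above the bench, at the rear of the dispenser (the side away from the robot). Axes are the dispenser's: x points from the front to the rear, y along the hinge line to the left, z up; it does not turn with the cover. From here the middle of the dispenser's base is 98 mm along -x
- cover_bar (a point): middle of the cover's handle: a round steel bar 10 mm thick and 90 mm long, parallel to the hinge line, on two end legs 50 mm above the cover's top face, 165 mm from the hinge line along the cover (vector from the hinge line with the cover closed: -165 mm x, +50 mm z). With the cover open the bar is on its rear side. The axes turn with the cover
- dispenser: fixed grey base plate 215 x 170 x 10 mm with low fences that keep the stack from sliding and two aluminium hinge posts 112 mm high at the rear. Origin under its middle on the bench; x points to the rear (away from the robot), y left, z up
- stack: the other white nested trays, one loose piece, about 0.5 kg, on the base plate: rim 150 x 110 mm, its top face 36 mm above the underside, basin opening 128 x 88 mm. Four sprung nubs (12 mm balls), one per side, overlap the top tray's rim by 2 mm and give way at 1 to 2 N each: a straight pull tends to lift and shift the stack. Origin at the middle of its underside, axes as the dispenser
- tray: the top white tray, about 0.13 kg: rim 150 (x) x 110 (y) mm and 4 mm thick, its top face 20 mm above the tray's underside; basin 120 x 80 mm outside, sunk 16 mm into the stack, so that its rim lies on the stack's rim. Origin at the middle of its underside; axes as the dispenser while stacked
- tray_ear (a point): grip point on the tray's upright ear at its front left corner: a tab 10 mm thick, 28 mm long along the tray's corner-to-corner diagonal, rising 34 mm above the rim's top face. This point is in the middle of the tab's thickness and length, 24 mm above the rim's top face and 10 mm below the ear's top, at (-62, 45.5, 44) mm in the tray's axes. The thickness direction is level, at +53.7 deg from the tray's x axis towards its y. Axes as the tray
- tray_ear_corner (a point): outer corner of the tray's rim at the ear, underside of the rim, at (-75, 55, 16) mm in the tray's axes
- tray_far_corner (a point): opposite corner of the tray's rim, underside of the rim, at (75, -55, 16) mm in the tray's axes
- pad_center (a point): middle of the top face of the light pad: a fixed flat grey pad 150 x 190 x 18 mm with a white panel on top, lying left or right of the dispenser; on the other side lies a fixed blue book of like size, 22 mm thick. z up
- reagent: amber bottle, 60 mm diameter, 130 mm high, rear left; origin under its middle. Leave alone
- beaker: glass beaker, 70 mm diameter, 80 mm high, rear right; origin under its middle. Leave alone
- petri: closed glass dish, 72 mm diameter, 20 mm high, behind the dispenser on the right; origin under its middle. Leave alone
- spatula: spatula 170 mm long, wooden handle, lying behind the dispenser. Leave alone
- specimen_jar: closed jar, 60 mm diameter, 80 mm high, left of the dispenser's rear; origin under its middle. Leave alone
- slide_box: black slide box 90 x 60 x 32 mm, right of the dispenser's rear; origin under its middle. Leave alone
Mind the look-alikes: they are no part of the job. Of the things that look like the part that bears pad_center, the larger one is meant.

How it is judged:
By the outcome, as a careful person would: the job done as asked, in the order asked, and still so for the second after the job is handed in, while the arm keeps its last pose, push and grip.
It also fails if it takes over 54 s, if anything falls off the work surface, if the arm or the gripper's body presses on something with over 40 N, if the wrist force passes 120 N, or if a joint passes its speed limit or range.

## Robot

A 6-joint arm with a two-finger parallel gripper is mounted at the origin on the work surface. World frame = base frame: x ahead of the robot, y to its left, z up, the work surface at z = 0. Lengths are in m, angles in rad, forces in N, time in s.
With the tool pointing down it reaches from about 0.3 to 0.875 m from the base axis. Payload 6.4 kg.
Tool frame: the origin (TCP) lies midway between the tips of the shut fingers; the grasp point (between the pads) lies 19 mm behind it; y points along the fingers, x is the direction in which the jaws open and shut, and the axes are right-handed (so a half turn about y gives the same grasp; the last joint's range is limited). The gripper opens to 85 mm and grips with 20 to 120 N. Pads are 22 mm wide; open, the fingers measure 114 mm over their backs; the gripper's body (76 mm by 85 mm) begins 54 mm behind the grasp point. The pads swing forward as they close: fully open they stand 13 mm farther back than shut.
Start: joints at [1.102, 0.181, 1.607, -0, 1.354, -0.206], TCP at [0.149, 0.555, 0.231] pointing down, gripper open.
Joint ranges: [-2.99, 2.99], [-0.89, 2.07], [0.3, 2.58], [-1.14, 4.28], [0, 2.63], [-3.12, 3.12]. Speed limits (rad/s): [2.57, 2.57, 3.01, 3.14, 3.14, 3.14].

## Interface

Orientations are given as a unit quaternion [w, x, y, z].
In Python, from bench import ctrl gives the robot as it stands.
- The arm moves only by the tool step_arm, never from a script. Its argument "commands" is a list of rows, each a list of 7 numbers: the turn, a rotation vector about the tool's x, y, z in units of 6 degrees (1.0 is 6 degrees), then the shift along the tool's x, y, z in units of 30 mm (1.0 is 30 mm), then the opening, from 0 (shut) to 1 (fully open). A call has 1 to 10 rows; each row shifts and turns the commanded pose from where the row before left it, along the tool's axes as they then stand; what a row does not reach is not made up. A row lasts 1/10 s, in which the tool goes at most 50 mm and 8.59 degrees, less where a joint would pass 70% of its speed; a pose out of reach is approached as far as the arm can. A call with a number of a shift or a turn outside -1 to 1 is refused whole. A call with a gripper value outside its range is refused whole. The fingers move at their own pace and stop on an object; the grip force is fixed at half the most. Time passes only in rows, so rows that do not move let the fingers close. It gives the time, the measured TCP pose, the force and the opening at its end, in the units of the state.
- ctrl.get_obs(): the state, without advancing time (a new reading comes with each control period).
- ctrl.camera(name): name is "scene" or "top"; returns (picture, depth): 384x512x3 uint8, blue, green, red; 384x512 float32, m along the optical axis (not along the pixel's ray), 0 where there is no reading.
- ctrl.get_calibration(name): a dict with "intrinsics" (3x3 intrinsics, pixels), "D" ([k1, k2, p1, p2, k3] as OpenCV has them; the pictures are not rectified), "R" (3x3) and "t" (3): a world point X has camera coordinates R X + t. Camera axes: x right, y down, z forward; pixel columns grow to the right and rows downward; lengths in m; the calibration is good to about 2 mm. A picture is of the moment at which its call begins. get_calibration takes no time and is no camera call.
- ctrl.hand_in(): hands the job in, once; it reports no verdict.
Trained networks look in the newest picture that a camera, given by its name, has taken for a name from the list of things; names that differ only in an ending like _2 or _b are one class to them, and where a whole thing is asked for, a point or a joint stands for the part that bears it (a point fixed in the world has none). Each returns a list of dicts, best first, with "p" (0 to 1); they miss things now and then, are a little off and sometimes report something else, mostly with a low value. They report only what shows in the picture. A call takes as long as a camera call. They do not tell look-alikes from the thing itself.
- ctrl.boxes_of(thing, camera): "point" ([x, y, z] in m, in the coordinates of the camera as it stood for that picture, good to about 4 mm: the middle of the surface that is visible of it).
- ctrl.silhouettes(thing, camera): "pixels" (384x512 bool, what is visible of it).
The state is a dict: "time_s": time; "q": joint angles; "dq": joint speeds; "joint_efforts": joint torques, N m; "eef_pos": TCP position; "eef_rot": TCP orientation; "wrist_force": force on the tool from outside, world axes, zero at the start; "torque": the same for the moment, N m; "opening": opening from 0.0 (shut) to 1.0 (fully open).
Only numpy, scipy, OpenCV 4.12 (cv2) and the standard library are available. Lean on these libraries where they do the work, as an engineer would, in place of code of your own. Each camera call takes 0.05 s, during which the arm holds its last target.

## Working session

There is one attempt and no reset: what is moved stays moved. The work goes in short steps, Python scripts to look and compute and a tool call to move; the robot and the scene stay as the last step left them, time stands still between calls to the robot, and variables do not carry over. Pictures are saved under pics/ and viewed, and the job is handed in when it is done.

Besides the shell and the picture viewer there is one more tool, called after ">>>" as a command line: name --pt "numbers of a row" for each row, then --argument value for the rest. step_arm: Moves the arm, as the interface text tells. Its arguments: {"type":"object","properties":{"commands":{"type":"array"}},"required":["commands"]}

```bash
ls -la; mkdir -p pics; cat > h.py <<'E'
import numpy as np, cv2
from bench import ctrl
from scipy.spatial.transform import Rotation as R
def cal(c):
    k=ctrl.get_calibration(c); return [np.array(k[n],float) for n in("intrinsics","D","R","t")]
def c2w(c,p):
    K,D,Rm,t=cal(c); return Rm.T@(np.array(p)-t.ravel())
def proj(c,X):
    K,D,Rm,t=cal(c); r,_=cv2.Rodrigues(Rm); return cv2.projectPoints(np.array(X,float).reshape(-1,1,3),r,t,K,D)[0].reshape(-1,2)
def cloud(c,d):
    K,D,Rm,t=cal(c); h,w=d.shape; u,v=np.meshgrid(np.arange(w),np.arange(h))
    n=cv2.undistortPoints(np.stack([u,v],-1).reshape(-1,1,2).astype(float),K,D).reshape(h,w,2)
    P=np.concatenate([n*d[...,None],d[...,None]],-1); return (P-t.ravel())@Rm
def obs():
    o=ctrl.get_obs(); q=o["eef_rot"]; o["R"]=R.from_quat([q[1],q[2],q[3],q[0]]).as_matrix(); return o
E
python3 - <<'E'
from h import *
for c in("scene","top"):
    im,d=ctrl.camera(c); np.save(f"pics/{c}0.npy",d); cv2.imwrite(f"pics/{c}0.png",im); cv2.imwrite(f"pics/{c}0b.png",cv2.resize(im,None,fx=1.5,fy=1.5))
    K,D,Rm,t=cal(c); print(c,-Rm.T@t.ravel(),Rm[2])
o=obs(); print(o)
E
```

```text
total 12
drwxr-xr-x  3 agent agent 4096 Dec  7 01:47 .
drwxr-xr-x 23 root  root  4096 Dec  7 01:47 ..
drwxr-xr-x  2 agent agent 4096 Dec  7 01:47 pics
scene [1.14571502 0.48867018 1.03670599] [-0.53767186 -0.39741861 -0.74361779]
top [0.39148197 0.0350205  1.65266423] [ 0.06858664 -0.02119586 -0.99741998]
{'time_s': 0.1, 'q': array([ 1.10169068e+00,  1.81466372e-01,  1.60787601e+00,  2.56044876e-05,
        1.35380432e+00, -2.06323802e-01]), 'dq': array([-0.00055645, -0.00130025, -0.00182948,  0.00049412,  0.00247125,
        0.00064572]), 'joint_efforts': array([-3.48931917e-04, -4.45881772e+01, -3.52237308e+01, -3.19380415e-04,
        4.12851557e-03,  2.42316997e-05]), 'eef_pos': array([0.14913336, 0.5548267 , 0.23048992]), 'eef_rot': array([-0.56096806,  0.56142781,  0.42968291, -0.43068115]), 'wrist_force': array([-0.0389884 , -0.55105784,  0.34376348]), 'torque': array([-0.01476823, -0.02101785, -0.05791615]), 'opening': 0.9983344919560707, 'R': array([[ 2.59772695e-01, -7.24870749e-04, -9.65669520e-01],
       [ 9.65668602e-01, -1.37486521e-03,  2.59773480e-01],
       [-1.51596763e-03, -9.99998792e-01,  3.42832481e-04]])}
```

View pics/scene0b.png

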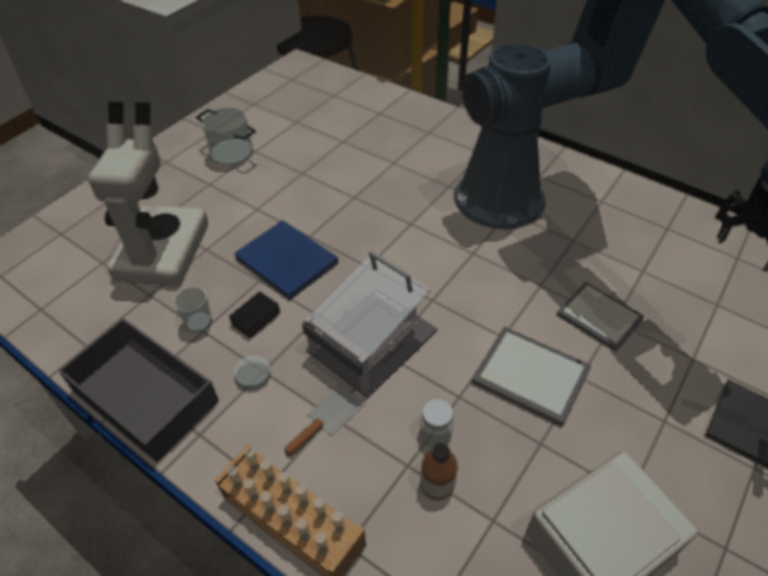

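View pics/top0b.png

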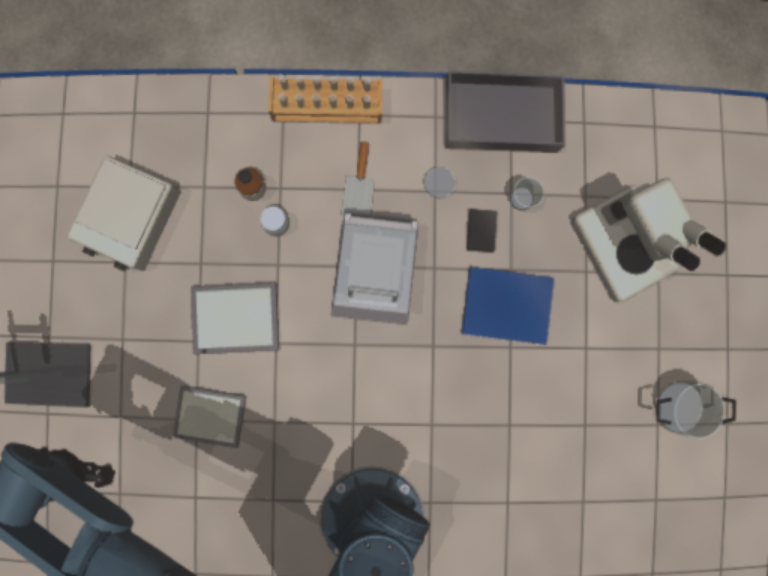

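```bash
python3 - <<'E'
from h import *
for c in("scene","top"):
    ctrl.camera(c)
    for n in("cover_bar","dispenser","stack","tray","tray_ear","pad_center","reagent","beaker","petri","spatula","specimen_jar","slide_box","cover"):
        for r in ctrl.boxes_of(n,c)[:3]:
            w=c2w(c,r["point"]); print(c,n,round(r["p"],2),w.round(3),proj(c,w).round(0))
print(obs()["time_s"])
E
```

```text
scene cover_bar 0.96 [0.551 0.007 0.124] [[246. 203.]]
scene cover_bar 0.43 [0.731 0.046 0.003] [[220. 277.]]
scene dispenser 0.78 [0.579 0.023 0.111] [[245. 214.]]
scene dispenser 0.52 [ 0.757 -0.131  0.019] [[167. 249.]]
scene stack 0.72 [0.549 0.006 0.122] [[246. 203.]]
scene stack 0.56 [0.565 0.057 0.042] [[258. 231.]]
scene tray 0.7 [0.528 0.06  0.054] [[266. 221.]]
scene tray_ear 0.69 [0.528 0.057 0.053] [[265. 221.]]
scene pad_center 0.93 [0.231 0.363 0.011] [[398. 212.]]
scene pad_center 0.77 [0.442 0.316 0.021] [[355. 249.]]
scene reagent 0.85 [0.744 0.291 0.087] [[293. 314.]]
scene beaker 0.76 [ 0.724 -0.32   0.055] [[128. 205.]]
scene beaker 0.33 [0.528 0.059 0.055] [[266. 220.]]
scene beaker 0.22 [0.731 0.042 0.004] [[219. 276.]]
scene petri 0.92 [ 0.755 -0.132  0.016] [[167. 249.]]
scene specimen_jar 0.72 [0.659 0.234 0.079] [[292. 279.]]
scene slide_box 0.56 [ 0.644 -0.216  0.031] [[172. 209.]]
scene cover 0.85 [0.55  0.009 0.125] [[246. 203.]]
scene cover 0.37 [0.531 0.055 0.051] [[264. 222.]]
top cover_bar 0.6 [0.55  0.004 0.121] [[250. 176.]]
top dispenser 0.61 [0.544 0.006 0.119] [[249. 178.]]
top dispenser 0.27 [0.724 0.274 0.092] [[166. 121.]]
top pad_center 0.9 [0.44  0.309 0.016] [[156. 211.]]
top pad_center 0.84 [0.216 0.359 0.012] [[140. 278.]]
top reagent 0.85 [0.723 0.274 0.095] [[166. 121.]]
top beaker 0.58 [ 0.727 -0.334  0.037] [[352. 128.]]
top petri 0.62 [ 0.748 -0.138  0.02 ] [[293. 121.]]
top spatula 0.58 [0.73  0.043 0.006] [[239. 126.]]
top spatula 0.33 [0.64  0.222 0.081] [[182. 148.]]
top specimen_jar 0.56 [0.644 0.219 0.085] [[183. 146.]]
top slide_box 0.7 [ 0.638 -0.234  0.033] [[322. 153.]]
top cover 0.88 [0.546 0.004 0.122] [[250. 177.]]
1.5
```

The top view shows the dispenser at about (375,265) in the 1.5x picture, with the bar near (372,297). There are two pad candidates: the larger at (235,317) and a smaller one at (210,415), which lies in shadow near the robot. I take the larger, which lies left of the dispenser opposite the blue book at (508,305). Next I'll confirm that in a crop and measure the geometry.

```bash
python3 - <<'E'
from h import *
im=cv2.imread("pics/top0.png"); s=cv2.imread("pics/scene0.png")
a=cv2.resize(im[125:305,105:295],None,fx=3.3,fy=3.3,interpolation=cv2.INTER_CUBIC)
b=cv2.resize(s[160:270,190:310],None,fx=5,fy=5,interpolation=cv2.INTER_CUBIC)
cv2.imwrite("pics/crop_top.png",a); cv2.imwrite("pics/crop_scene.png",b)
d=np.load("pics/top0.npy"); P=cloud("top",d); 
# dispenser area height map
for r in range(138,216,3): print(r,' '.join('%4d'%(P[r,c,2]*1000) for c in range(218,284,3)))
E
```

```text
138    4    5   -6    1   10   -1    8    4   -4    7  -10    1    2   -1    3   -5    0    0   -1    0   -1   -1
141    2    3    2    0    0   98   -6    3    0    3    0   -7   -5    4    1    6   -3    5    0   -1    0   -5
144    4    9    4    1  115  106   81   91   95  110   99  100  103  106   99   -1   -4 1652    0    7    5    6
147   -7    2    0    2  115  113  110  113  105  107  113  105  103  112  108   86   89   98  109  102    4 1652
150   -4    0    3  -10  105  108  105  102  116  116  109  109  111  105  114  110  112  117  108  115   -1    0
153    3   -4    1   10  108  112  104  111  108  107  112  107  108  110  105  107  108  116  113  107    7    8
156   -2    2    0   12  115  117  106  109  106  112  106  109  103  107  112  109  106  116  113  109    7   -2
159   -1    1   -2   14  111  104  109  116  109  116  119  115  113  112  111  113  109  114  110  109    4    2
162   -7    3    3    3  115  115  112  112  117  118  114  120  113  113  113  109  110  114  116  107    2    2
165    3    0    2   14  115  117  119  111  121  120  113  116  117  118 
[... 1163 characters left out ...]
5   -3    4   -2
198   -3    2  141  133  138  140  141  135  138  134  131  139  139  132  133  185  132  138  134    5   -5 1652
201    1    5  139  143  138  136  136  138  137  142  140  132  136  139  135  131  137  142  133   -4   -1    5
204    0    5    2    7    3   15  142  141  140  139  140  138  136  138  146  140  137  137    1   -3    3    2
207   -9   13   13    6    7   17    9    5   10   11   13    9    8    9  133  135  139  138    3   -3    1    6
210    0   -8    8   13   15    7   13    7    9   12    9   10    5    3   14    9   11   15   -8   -4   -1    0
213   -3    3    2    5    2    4    5    0    0   -2   -3    9   12   15   26    4   13    9    3   -2   -1   -6
```

View pics/crop_top.png

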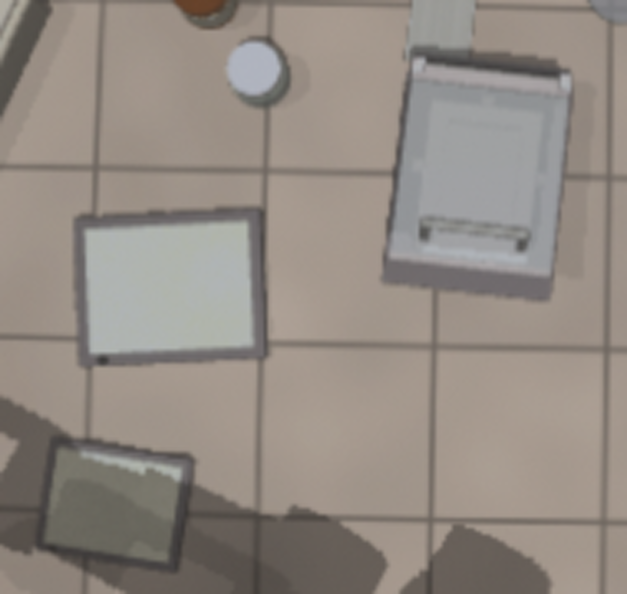

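View pics/crop_scene.png

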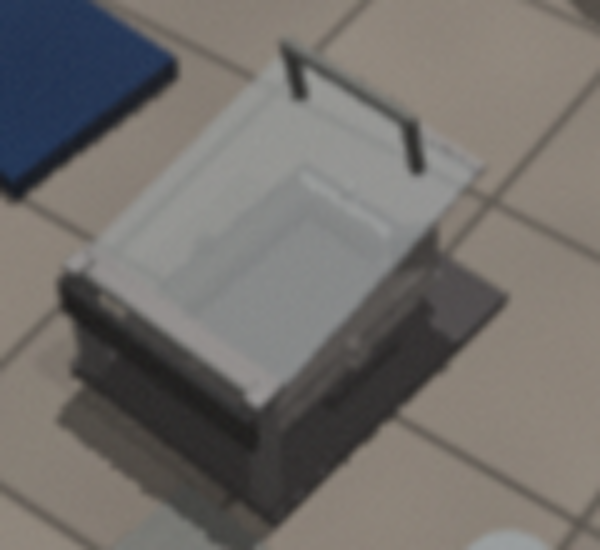

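```bash
python3 - <<'E'
from h import *
d=np.load("pics/top0.npy"); P=cloud("top",d)
reg=np.zeros(d.shape,bool); reg[138:212,212:286]=1
m=reg&(P[...,2]>.1)&(P[...,2]<.155)
X=P[m]; A=np.c_[X[:,:2],np.ones(len(X))]
for _ in range(5):
    co=np.linalg.lstsq(A,X[:,2],rcond=None)[0]; r=X[:,2]-A@co; k=abs(r)<.012; A=A[k];X=X[k]
print("plane",co,"angle",np.arctan(np.hypot(*co[:2])),"dir",np.degrees(np.arctan2(-co[1],-co[0])),len(X))
rect=cv2.minAreaRect((X[:,:2]*1000).astype(np.float32)); print(rect); print(cv2.boxPoints(rect))
b=reg&(P[...,2]>.17)&(P[...,2]<.2); B=P[b]; print("bar",B.mean(0),len(B))
v=np.linalg.svd(B-B.mean(0))[2][0]; print("axis",v,np.degrees(np.arctan2(v[1],v[0]))); e=(B-B.mean(0))@v; print(e.min(),e.max())
# base plate
m=reg&(P[...,2]>.004)&(P[...,2]<.02)
X=P[m]; print(cv2.minAreaRect((X[:,:2]*1000).astype(np.float32)))
# pad
ctrl.camera("top")
s=ctrl.silhouettes("pad_center","top")
for q in s[:2]:
    X=P[q["pixels"]]; print("pad",q["p"],X.mean(0),np.median(X[:,2]),cv2.minAreaRect((X[:,:2]*1000).astype(np.float32)))
E
```

```text
plane [-0.18051827  0.01711956  0.22172566] angle 0.1793791847668368 dir -5.417476770462968 2833
((556.3294067382812, 2.76385498046875), (150.16305541992188, 198.90634155273438), 84.48854064941406)
[[450.12482 -62.41861]
 [648.11163 -81.52254]
 [662.534    67.94632]
 [464.54718  87.05025]]
bar [0.48834267 0.00929762 0.18735824] 120
axis [-0.09447952 -0.99549469 -0.00799587] -95.421537373609
-0.049031733806634975 0.0494283734708012
((566.938720703125, 7.181243896484375), (244.8890838623047, 244.0215606689453), 1.1926136016845703)
pad 0.79 [0.21801631 0.36045106 0.02270048] 0.013743658231232208 ((256.482177734375, 228.7614288330078), (152.55279541015625, 446.9559326171875), 16.02346420288086)
pad 0.65 [0.43577381 0.308041   0.02634355] 0.0180118119768735 ((444.7632751464844, 225.23556518554688), (148.7142791748047, 368.6715393066406), 5.41687536239624)
```

```bash
cat >> h.py <<'E'
def plan(Rt,pt,n,g=1.0,Rs=None,ps=None,dec=2):
    o=obs(); Rs=o["R"] if Rs is None else Rs; ps=np.array(o["eef_pos"] if ps is None else ps); pt=np.array(pt)
    Rc,pc=Rs.copy(),ps.copy(); w=R.from_matrix(Rs.T@Rt).as_rotvec(); rows=[]
    for i in range(n):
        Rn=Rs@R.from_rotvec(w*(i+1)/n).as_matrix(); pn=ps+(pt-ps)*(i+1)/n
        dw=np.round(R.from_matrix(Rc.T@Rn).as_rotvec()/np.radians(6),dec); dp=np.round(Rc.T@(pn-pc)/.03,dec)
        pc=pc+Rc@dp*.03; Rc=Rc@R.from_rotvec(dw*np.radians(6)).as_matrix(); rows.append([*dw.tolist(),*dp.tolist(),g])
    for i in range(0,n,10): print("[",",".join("["+",".join("%g"%x for x in r)+"]" for r in rows[i:i+10]),"]")
    print("end",pc,"max",np.abs(np.array(rows)[:,:6]).max()); return Rc,pc
def down(yawdeg):
    a=np.radians(yawdeg); x=np.array([np.cos(a),np.sin(a),0]); y=np.array([0,0,-1.]); return np.c_[x,y,np.cross(x,y)]
E
python3 - <<'E'
from h import *
d=np.load("pics/scene0.npy"); P=cloud("scene",d)
m=np.zeros(d.shape,bool); m[160:200,240:280]=1
b=m&(P[...,2]>.17)&(P[...,2]<.2)&(P[...,0]<.6)&(P[...,0]>.4); B=P[b]; print(len(B),B.mean(0),np.median(B,0)); v=np.linalg.svd(B-B.mean(0))[2][0]; print(v)
plan(down(-5.45),[.4885,.0093,.28],22)
E
```

```text
132 [0.49327048 0.01502171 0.18698668] [0.49316072 0.01624852 0.18849374]
[-0.08801213 -0.99588203  0.02174516]
[ [0,0.61,-0,-0.67,-0.07,-0.71,1],[0,0.61,-0,-0.61,-0.08,-0.75,1],[0,0.61,-0,-0.57,-0.07,-0.79,1],[0,0.61,-0,-0.52,-0.08,-0.83,1],[0,0.61,-0,-0.46,-0.07,-0.85,1],[0,0.6,-0,-0.41,-0.07,-0.89,1],[0,0.61,-0,-0.35,-0.08,-0.91,1],[0,0.61,-0,-0.3,-0.07,-0.93,1],[0,0.61,-0,-0.23,-0.07,-0.94,1],[0,0.61,-0,-0.18,-0.08,-0.96,1] ]
[ [0,0.61,-0,-0.11,-0.07,-0.97,1],[0,0.61,-0,-0.05,-0.08,-0.97,1],[0,0.61,-0,0.02,-0.07,-0.97,1],[0,0.61,-0,0.07,-0.07,-0.97,1],[0,0.61,-0,0.14,-0.08,-0.97,1],[0,0.6,-0,0.2,-0.07,-0.95,1],[0,0.61,-0,0.26,-0.07,-0.94,1],[0,0.61,-0,0.31,-0.08,-0.92,1],[0,0.61,-0,0.38,-0.07,-0.9,1],[0,0.61,-0,0.43,-0.08,-0.87,1] ]
[ [0,0.61,-0,0.49,-0.07,-0.85,1],[0,0.61,-0,0.54,-0.07,-0.81,1] ]
end [0.48861725 0.00921909 0.27990787] max 0.97
```

>>> step_arm --pt "0 0.6 0 -0.67 -0.1 -0.71 1" --pt "0 0.6 0 -0.61 -0.1 -0.75 1" --pt "0 0.6 0 -0.57 -0.1 -0.79 1" --pt "0 0.6 0 -0.52 -0.1 -0.83 1" --pt "0 0.6 0 -0.46 -0.1 -0.85 1" --pt "0 0.6 0 -0.41 -0.1 -0.89 1" --pt "0 0.6 0 -0.35 -0.1 -0.91 1" --pt "0 0.6 0 -0.3 -0.1 -0.93 1" --pt "0 0.6 0 -0.23 -0.1 -0.94 1" --pt "0 0.6 0 -0.18 -0.1 -0.96 1"

```text
time_s: 2.6
eef_pos: [0.305, 0.3067, 0.2616]
eef_rot: [0.667, -0.667, -0.235, 0.235]
wrist_force: [0.3, 0.9, -0.8]
opening: 0.998
```

>>> step_arm --pt "0 0.6 0 -0.11 -0.1 -0.97 1" --pt "0 0.6 0 -0.05 -0.1 -0.97 1" --pt "0 0.6 0 0.02 -0.1 -0.97 1" --pt "0 0.6 0 0.07 -0.1 -0.97 1" --pt "0 0.6 0 0.14 -0.1 -0.97 1" --pt "0 0.6 0 0.2 -0.1 -0.95 1" --pt "0 0.6 0 0.26 -0.1 -0.94 1" --pt "0 0.6 0 0.31 -0.1 -0.92 1" --pt "0 0.6 0 0.38 -0.1 -0.9 1" --pt "0 0.6 0 0.43 -0.1 -0.87 1"

```text
time_s: 3.6
eef_pos: [0.4627, 0.0607, 0.2916]
eef_rot: [-0.707, 0.707, 0.017, -0.017]
wrist_force: [-0.5, -0.1, 0.2]
opening: 0.995
```

```bash
python3 - <<'E'
from h import *
o=obs(); print(o["time_s"],o["eef_pos"],o["q"],np.degrees(np.arctan2(o["R"][1,0],o["R"][0,0])))
plan(down(-5.45),[.4900,.0110,.27],3)
E
```

```text
3.6 [0.4626593  0.06068725 0.29158604] [-1.24822743e-01 -1.17975913e-01  1.79201341e+00  4.93150396e-05
  1.46714002e+00 -1.73381786e-01] 2.7819366938096826
[ [-0,0.46,0,0.28,0.24,-0.57,1],[-0,0.45,0,0.3,0.24,-0.55,1],[-0,0.46,0,0.33,0.24,-0.54,1] ]
end [0.49002695 0.0108736  0.26999763] max 0.57
```

>>> step_arm --pt "0 0.46 0 0.28 0.24 -0.57 1" --pt "0 0.46 0 0.3 0.24 -0.55 1" --pt "0 0.46 0 0.33 0.24 -0.54 1" --pt "0 0 0 0 0 0 1"

```text
time_s: 4.0
eef_pos: [0.4898, 0.0105, 0.2686]
eef_rot: [-0.706, 0.706, -0.035, 0.033]
wrist_force: [-0.4, 0.1, 0.3]
opening: 0.999
```

```bash
python3 - <<'E'
from h import *
o=obs(); print(o["time_s"],o["eef_pos"],np.degrees(np.arctan2(o["R"][1,0],o["R"][0,0])))
for c in("scene","top"):
    im,d=ctrl.camera(c); cv2.imwrite(f"pics/{c}1.png",cv2.resize(im[120:300,160:350],None,fx=3.3,fy=3.3,interpolation=cv2.INTER_CUBIC))
E
```

```text
4.0 [0.48975978 0.01048557 0.26864641] -5.510623801049612
```

View pics/scene1.png

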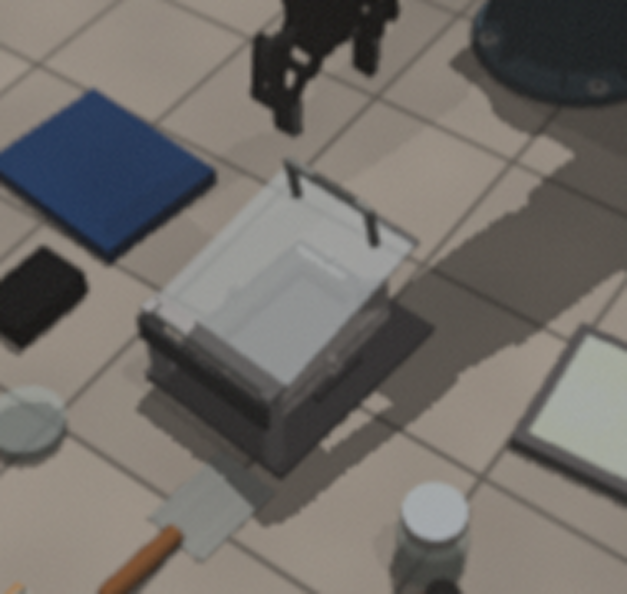

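The gripper is over the handle and its fingers straddle the bar along the dispenser's x. I'll go down and cage the bar loosely.

>>> step_arm --pt "0 0 0 0 0.7 0 1" --pt "0 0 0 0 0.7 0 1" --pt "0 0 0 0 0.7 0 1" --pt "0 0 0 0 0.7 0 1" --pt "0 0 0 0 0.65 0 1" --pt "0 0 0 0 0 0 0.3" --pt "0 0 0 0 0 0 0.3" --pt "0 0 0 0 0 0 0.3" --pt "0 0 0 0 0 0 0.3"

```text
time_s: 5.0
eef_pos: [0.4905, 0.0121, 0.1676]
eef_rot: [-0.706, 0.706, -0.032, 0.034]
wrist_force: [-0.4, -0.1, -0.3]
opening: 0.331
```

```bash
python3 - <<'E'
from h import *
o=obs(); print(o["time_s"],o["eef_pos"],o["wrist_force"],o["opening"])
for c in("scene","top"):
    im,d=ctrl.camera(c); cv2.imwrite(f"pics/{c}2.png",cv2.resize(im[120:240,190:310],None,fx=5,fy=5,interpolation=cv2.INTER_CUBIC))
# arc plan: bar at theta; print tcp targets
H=np.array([.6425,-.0050,.105]); ex=np.array([np.cos(np.radians(-5.45)),np.sin(np.radians(-5.45)),0])
for th in np.arange(.18,1.66,.1):
    b=H+ex*(-.165*np.cos(th)+.05*np.sin(th))+np.array([0,0,.165*np.sin(th)+.05*np.cos(th)]); print(round(th,2),b.round(4))
E
```

```text
5.0 [0.49047547 0.01208605 0.16763149] [-0.42853378 -0.10640267 -0.34200782] 0.3312297826129101
0.18 [0.4898 0.0096 0.1837]
0.28 [0.4984 0.0087 0.1987]
0.38 [0.5084 0.0078 0.2126]
0.48 [0.5198 0.0067 0.2255]
0.58 [0.5324 0.0055 0.2372]
0.68 [0.5461 0.0042 0.2476]
0.78 [0.5607 0.0028 0.2566]
0.88 [0.5762 0.0013 0.264 ]
0.98 [ 5.923e-01 -2.000e-04  2.699e-01]
1.08 [ 0.609  -0.0018  0.2741]
1.18 [ 0.626  -0.0034  0.2766]
1.28 [ 0.6431 -0.0051  0.2774]
1.38 [ 0.6602 -0.0067  0.2765]
1.48 [ 0.6772 -0.0083  0.2739]
1.58 [ 0.6938 -0.0099  0.2695]
```

View pics/scene2.png

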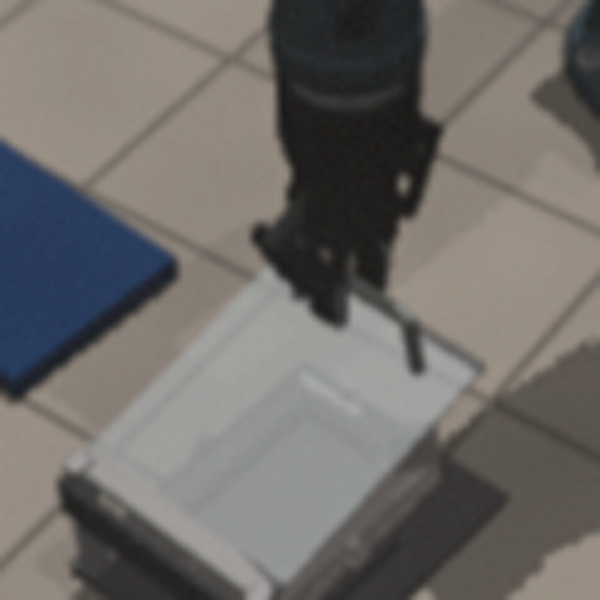

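>>> step_arm --pt "0 0 0 0.15 0 0 0.3" --pt "0 0 0 0.15 0 0 0.3" --pt "0 0 0 0.15 -0.2 0 0.3" --pt "0 0 0 0.15 -0.25 0 0.3" --pt "0 0 0 0.17 -0.23 0 0.3" --pt "0 0 0 0.17 -0.23 0 0.3"

```text
time_s: 5.7
eef_pos: [0.5152, 0.0097, 0.1928]
eef_rot: [0.706, -0.706, 0.036, -0.03]
wrist_force: [-10.7, 0.3, 3.7]
opening: 0.297
```

```bash
python3 - <<'E'
from h import *
o=obs(); print(o["time_s"],o["eef_pos"],o["wrist_force"],o["opening"])
c="scene"
im,d=ctrl.camera(c); cv2.imwrite(f"pics/{c}3.png",cv2.resize(im[120:240,190:310],None,fx=5,fy=5,interpolation=cv2.INTER_CUBIC))
E
```

```text
5.7 [0.51515595 0.009659   0.19276764] [-10.70861352   0.2602276    3.66526541] 0.29720477484109065
```

View pics/scene3.png

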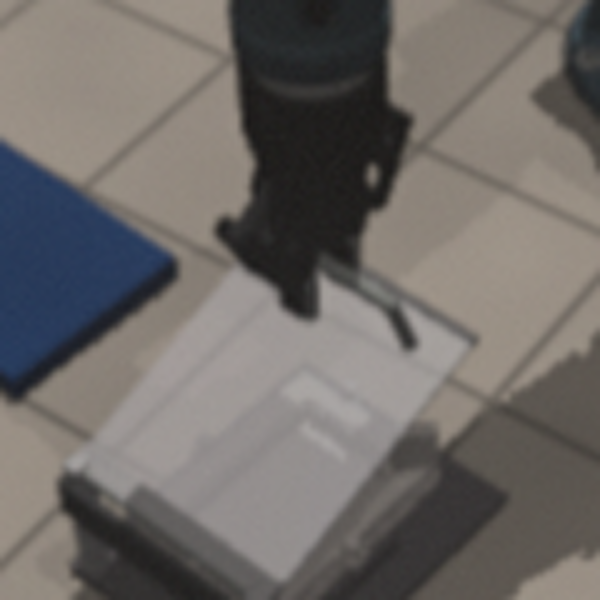

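The cover is swinging up with about 11 N on the tool, so I'll continue along the arc.

>>> step_arm --pt "0 0 0 0.19 -0.24 0 0.3" --pt "0 0 0 0.19 -0.24 0 0.3" --pt "0 0 0 0.21 -0.21 0 0.3" --pt "0 0 0 0.21 -0.2 0 0.3" --pt "0 0 0 0.23 -0.18 0 0.3" --pt "0 0 0 0.23 -0.18 0 0.3" --pt "0 0 0 0.25 -0.15 0 0.3" --pt "0 0 0 0.25 -0.15 0 0.3" --pt "0 0 0 0.26 -0.12 0 0.3" --pt "0 0 0 0.26 -0.12 0 0.3"

```text
time_s: 6.75
eef_pos: [0.5856, 0.0031, 0.2478]
eef_rot: [-0.706, 0.706, -0.034, 0.032]
wrist_force: [-5.8, 0.0, 3.4]
opening: 0.303
```

>>> step_arm --pt "0 0 0 0.27 -0.1 0 0.3" --pt "0 0 0 0.27 -0.1 0 0.3" --pt "0 0 0 0.28 -0.07 0 0.3" --pt "0 0 0 0.28 -0.07 0 0.3" --pt "0 0 0 0.28 -0.04 0 0.3" --pt "0 0 0 0.28 -0.04 0 0.3"

```text
time_s: 7.35
eef_pos: [0.6361, -0.0016, 0.2597]
eef_rot: [0.706, -0.706, 0.033, -0.033]
wrist_force: [-3.4, -0.6, 1.6]
opening: 0.302
```

```bash
python3 - <<'E'
from h import *
o=obs(); print(o["time_s"],o["eef_pos"],o["wrist_force"],o["opening"])
c="scene"
im,d=ctrl.camera(c); cv2.imwrite(f"pics/{c}4.png",cv2.resize(im[90:240,160:310],None,fx=4,fy=4,interpolation=cv2.INTER_CUBIC))
E
```

```text
7.35 [ 0.63610601 -0.0016346   0.25972242] [-3.38313881 -0.6393006   1.56096655] 0.3022177230067864
```

View pics/scene4.png

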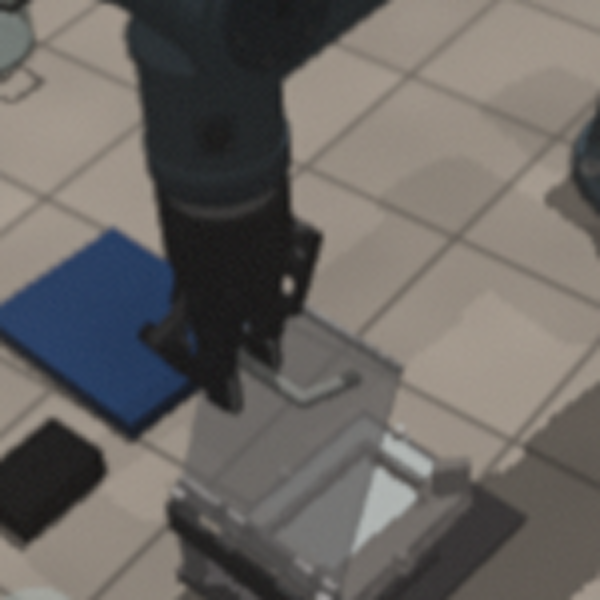

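>>> step_arm --pt "0 0 0 0.28 0 0 0.3" --pt "0 0 0 0.28 0.02 0 0.3" --pt "0 0 0 0.28 0.05 0 0.3" --pt "0 0 0 0.28 0.05 0 0.3" --pt "0 0 0 0.28 0.07 0 0.3" --pt "0 0 0 0.15 0.05 0 0.3"

```text
time_s: 8.0
eef_pos: [0.6824, -0.006, 0.2521]
eef_rot: [-0.706, 0.706, -0.033, 0.033]
wrist_force: [-2.1, 0.3, 0.9]
opening: 0.296
```

>>> step_arm --pt "0 0 0 0.1 0.02 0 0.3" --pt "0 0 0 0.1 0.02 0 0.3"

```text
time_s: 8.2
eef_pos: [0.6876, -0.0065, 0.2509]
eef_rot: [-0.706, 0.706, -0.033, 0.033]
wrist_force: [-2.1, -0.5, 0.0]
opening: 0.303
```

Not at the stop yet, so I'll go on in small steps until the force rises.

>>> step_arm --pt "0 0 0 0.1 0.02 0 0.3" --pt "0 0 0 0.1 0.02 0 0.3"

```text
time_s: 8.4
eef_pos: [0.6935, -0.007, 0.2498]
eef_rot: [-0.706, 0.706, -0.033, 0.033]
wrist_force: [-2.6, -0.9, -1.4]
opening: 0.303
```

>>> step_arm --pt "0 0 0 0.08 0 0 0.3" --pt "0 0 0 0.05 0 0 0.3"

```text
time_s: 8.6
eef_pos: [0.6974, -0.0073, 0.2498]
eef_rot: [0.706, -0.706, 0.033, -0.033]
wrist_force: [-2.6, 0.3, -2.0]
opening: 0.304
```

```bash
python3 - <<'E'
from h import *
o=obs(); print(o["time_s"],o["eef_pos"],o["wrist_force"],o["opening"])
for c in("scene","top"):
    im,d=ctrl.camera(c); np.save(f"pics/{c}5.npy",d);cv2.imwrite(f"pics/{c}5.png",cv2.resize(im[90:240,160:310],None,fx=4,fy=4,interpolation=cv2.INTER_CUBIC))
    for s in ctrl.silhouettes("cover",c)[:1]:
        X=cloud(c,d)[s["pixels"]]; print(c,s["p"],len(X),np.percentile(X,[5,50,95],axis=0).round(3))
E
```

```text
8.6 [ 0.69740483 -0.0072694   0.24976575] [-2.56983236  0.3496081  -2.04774376] 0.30355529992893454
scene 0.78 1637 [[ 0.637 -0.059  0.113]
 [ 0.644  0.022  0.199]
 [ 0.691  0.069  0.293]]
top 0.57 410 [[ 0.631 -0.045  0.173]
 [ 0.637  0.012  0.266]
 [ 0.688  0.051  0.297]]
```

View pics/scene5.png

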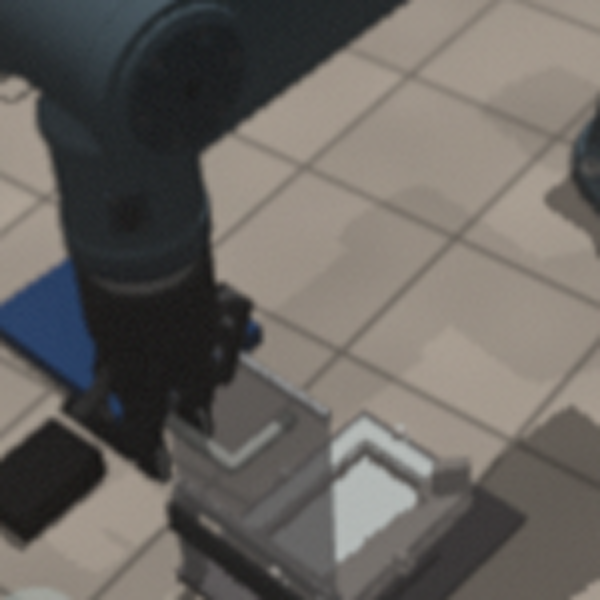

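View pics/top5.png

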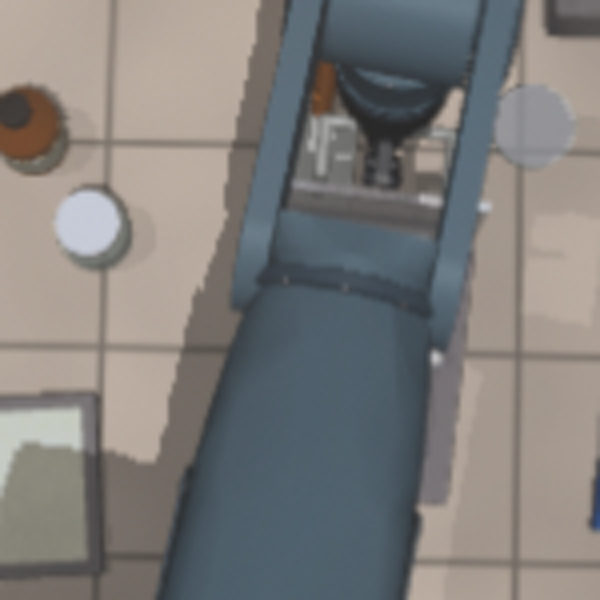

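```bash
cat >> h.py <<'E'
EX=np.array([np.cos(np.radians(-5.45)),np.sin(np.radians(-5.45)),0]); EY=np.array([-EX[1],EX[0],0])
def coverangle(P,mask):
    H=np.array([.6425,-.0050,.105]); X=P[mask]-H; u=X@EX; v=X@EY; w=X[:,2]
    k=(abs(v)<.08)&(w>.02)&(w<.17)&(u>-.2)&(u<.03)
    u,w,v=u[k],w[k],v[k]; n=len(u)
    for _ in range(6):
        A=np.c_[w,np.ones(len(w))]; c=np.linalg.lstsq(A,u,rcond=None)[0]; r=u-A@c; g=abs(r)<max(2*np.std(r),.003); u,w=u[g],w[g]
    print("cover: slope du/dw",c, "theta",np.pi/2+np.arctan(c[0]),"n",n,len(u))
E
python3 - <<'E'
from h import *
P=cloud("scene",np.load("pics/scene5.npy")); ctrl.camera("scene")
s=ctrl.silhouettes("cover","scene"); coverangle(P,s[0]["pixels"])
m=s[0]["pixels"]; X=P[m]-np.array([.6425,-.005,.105]); u=X@EX; 
for z in np.arange(0,.21,.02):
    k=(X[:,2]>z)&(X[:,2]<z+.02); print(round(z,2),k.sum(),np.percentile(u[k],[10,50,90]).round(4) if k.sum() else '')
E
```

```text
cover: slope du/dw [-0.02240204  0.00051234] theta 1.5483980295271467 n 1060 1024
0.0 191 [-0.0004  0.0033  0.0051]
0.02 170 [-0.0013 -0.0003  0.0012]
0.04 187 [-0.0019 -0.0005  0.0006]
0.06 127 [-0.0023 -0.0011  0.0002]
0.08 123 [-0.003  -0.0015 -0.0004]
0.1 125 [-0.003  -0.0018 -0.0009]
0.12 126 [-0.0038 -0.0025 -0.0014]
0.14 122 [-0.0042 -0.0027 -0.0014]
0.16 278 [-0.004   0.0141  0.0507]
0.18 89 [-0.0052 -0.0031 -0.0016]
0.2 1 [0.0685 0.0685 0.0685]
```

Cover is at about 1.55 rad, not yet at 1.6. I'll push on.

>>> step_arm --pt "0 0 0 0.1 0.03 0 0.3" --pt "0 0 0 0.1 0.03 0 0.3"

```text
time_s: 9.1
eef_pos: [0.7038, -0.0079, 0.2488]
eef_rot: [-0.706, 0.706, -0.033, 0.033]
wrist_force: [-1.7, -0.1, 1.1]
opening: 0.304
```

>>> step_arm --pt "0 0 0 0.06 0.02 0 0.3" --pt "0 0 0 0.06 0.02 0 0.3"

```text
time_s: 9.3
eef_pos: [0.706, -0.0081, 0.2479]
eef_rot: [-0.706, 0.706, -0.034, 0.032]
wrist_force: [-14.9, 1.5, 10.1]
opening: 0.301
```

Force jumped to 15 N at the stop. I'll back off inside the cage and lift straight out.

>>> step_arm --pt "0 0 0 -0.15 0 0 0.3" --pt "0 0 0 -0.15 0 0 0.3" --pt "0 0 0 0 -0.5 0 0.3" --pt "0 0 0 0 -0.7 0 0.3" --pt "0 0 0 0 -0.8 0 0.3" --pt "0 0 0 0 -0.8 0 0.3"

```text
time_s: 9.9
eef_pos: [0.6984, -0.0075, 0.3335]
eef_rot: [-0.706, 0.706, -0.032, 0.034]
wrist_force: [-0.2, 0.3, -0.2]
opening: 0.302
```

```bash
python3 - <<'E'
from h import *
o=obs(); print(o["time_s"],o["eef_pos"],o["wrist_force"],o["q"])
im,d=ctrl.camera("scene"); np.save("pics/scene6.npy",d)
cv2.imwrite(f"pics/scene6.png",cv2.resize(im[60:240,160:340],None,fx=3.3,fy=3.3,interpolation=cv2.INTER_CUBIC))
s=ctrl.silhouettes("cover","scene"); P=cloud("scene",d); coverangle(P,s[0]["pixels"])
E
```

```text
9.9 [ 0.69839728 -0.00747607  0.3335049 ] [-0.17601981  0.27408705 -0.15366148] [-1.80197560e-01  3.99251516e-01  1.13130334e+00  4.54625401e-05
  1.60926681e+00 -8.70173542e-02]
cover: slope du/dw [0.02895412 0.00050548] theta 1.5997423594105142 n 1186 1137
```

View pics/scene6.png

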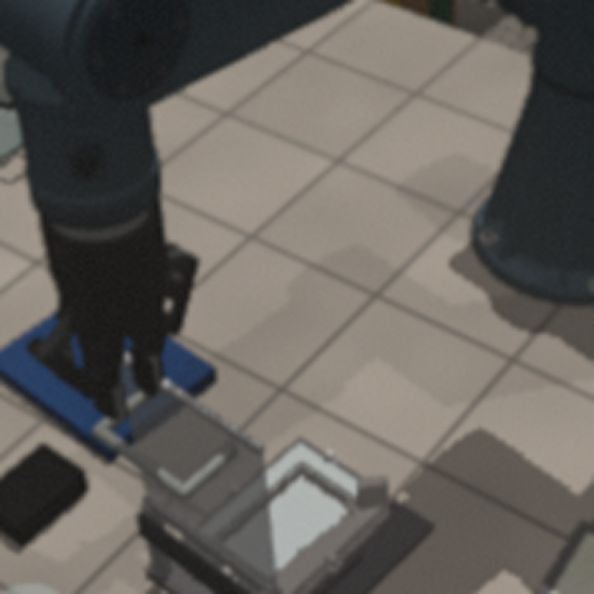

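Cover measures 1.600 rad and stays without contact. Next I'll move the arm aside for a clean look at the tray.

```bash
python3 - <<'E'
from h import *
plan(down(48.25),[.38,.26,.34],16)
E
```

```text
[ [0,-0.56,0.01,-0.72,-0.01,0.49,1],[0.01,-0.56,0,-0.68,-0.01,0.54,1],[-0,-0.55,0.01,-0.65,-0.01,0.57,1],[0,-0.56,0,-0.62,-0.02,0.61,1],[0.01,-0.56,0.01,-0.59,-0.01,0.65,1],[-0,-0.56,0,-0.54,-0,0.68,1],[0,-0.56,0.01,-0.5,-0.01,0.71,1],[0,-0.56,0,-0.46,-0.01,0.73,1],[0.01,-0.55,0.01,-0.42,-0.01,0.77,1],[0,-0.56,0,-0.37,-0.01,0.78,1] ]
[ [0,-0.56,0.01,-0.33,-0,0.81,1],[0.01,-0.56,0,-0.27,-0.01,0.82,1],[0,-0.56,0.01,-0.23,-0.01,0.84,1],[0,-0.55,0,-0.18,-0,0.85,1],[0.01,-0.56,0.01,-0.13,-0.01,0.86,1],[-0,-0.56,0,-0.08,-0,0.87,1] ]
end [0.37994773 0.25997413 0.33986563] max 0.87
```

>>> step_arm --pt "0 -0.56 0 -0.72 -0.2 0.49 0.3" --pt "0 -0.56 0 -0.68 -0.1 0.54 0.3" --pt "0 -0.56 0 -0.65 0 0.57 0.3" --pt "0 -0.56 0 -0.62 0 0.61 0.3" --pt "0 -0.56 0 -0.59 0 0.65 0.3" --pt "0 -0.56 0 -0.54 0 0.68 0.3" --pt "0 -0.56 0 -0.5 0 0.71 0.6" --pt "0 -0.56 0 -0.46 0 0.73 1" --pt "0 -0.56 0 -0.42 0 0.77 1" --pt "0 -0.56 0 -0.37 0 0.78 1"

```text
time_s: 11.0
eef_pos: [0.497, 0.1603, 0.3401]
eef_rot: [0.686, -0.685, -0.174, 0.173]
wrist_force: [-1.3, 0.3, -0.4]
opening: 0.959
```

>>> step_arm --pt "0 -0.56 0 -0.33 0 0.81 1" --pt "0 -0.56 0 -0.27 0 0.82 1" --pt "0 -0.56 0 -0.23 0 0.84 1" --pt "0 -0.55 0 -0.18 0 0.85 1" --pt "0 -0.56 0 -0.13 0 0.86 1" --pt "0 -0.56 0 -0.08 0 0.87 1"

```text
time_s: 11.6
eef_pos: [0.3767, 0.2604, 0.3402]
eef_rot: [-0.645, 0.645, 0.291, -0.29]
wrist_force: [0.3, -0.1, -0.2]
opening: 1.0
```

```bash
python3 - <<'E'
from h import *
o=obs(); print(o["time_s"],o["eef_pos"],o["q"])
for c in("top","scene"):
    im,d=ctrl.camera(c); np.save(f"pics/{c}7.npy",d); cv2.imwrite(f"pics/{c}7full.png",im)
    for n in("tray_ear","tray","stack","cover_bar"):
        for r in ctrl.boxes_of(n,c)[:2]:
            w=c2w(c,r["point"]); print(c,n,round(r["p"],2),w.round(3),proj(c,w).round(0))
    cr=im[135:225,205:295] if c=="top" else im[160:270,190:310]
    cv2.imwrite(f"pics/{c}7.png",cv2.resize(cr,None,fx=600/cr.shape[0]*.95,fy=600/cr.shape[0]*.95,interpolation=cv2.INTER_CUBIC))
E
```

```text
11.6 [0.37668132 0.26044844 0.34016153] [ 3.44772387e-01 -1.64938975e-01  1.73785701e+00  3.13438152e-05
  1.56813184e+00 -5.01528777e-01]
top tray_ear 0.66 [0.542 0.005 0.038] [[249. 181.]]
top tray 0.65 [0.545 0.007 0.039] [[249. 180.]]
top stack 0.61 [ 0.552 -0.001  0.059] [[251. 177.]]
top cover_bar 0.87 [ 0.645 -0.009  0.253] [[256. 138.]]
top cover_bar 0.42 [ 0.638 -0.236  0.031] [[322. 154.]]
scene tray_ear 0.96 [0.515 0.019 0.05 ] [[257. 213.]]
scene tray 0.91 [0.51  0.022 0.049] [[259. 212.]]
scene stack 0.66 [0.561 0.054 0.041] [[258. 230.]]
scene cover_bar 0.65 [0.646 0.002 0.231] [[220. 198.]]
```

View pics/top7.png

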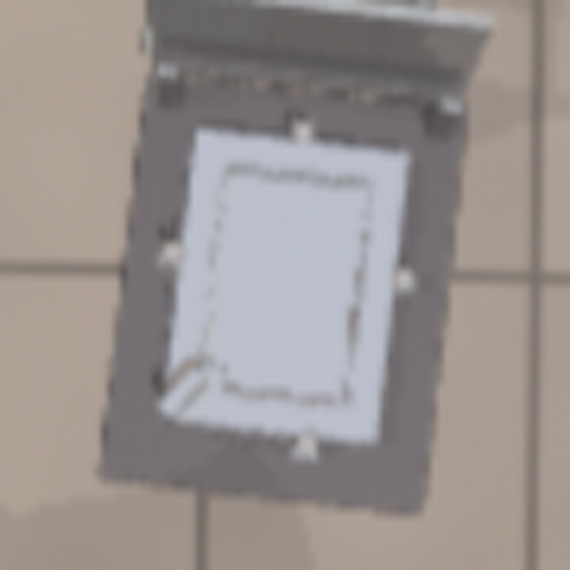

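View pics/scene7.png

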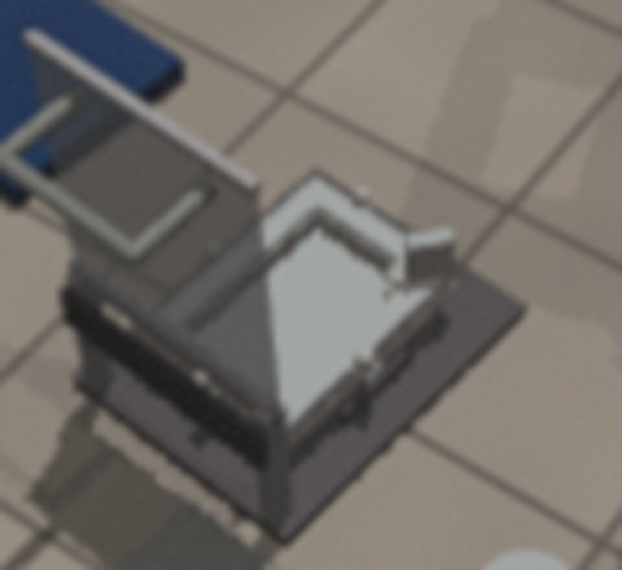

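The top view shows the tray with nubs at its four mid-sides and its ear at crop (182,388), i.e. front left. Now I'll measure the tray, the ear and the pad precisely.

```bash
cat >> h.py <<'E'
def onplane(c,px,z):
    K,D,Rm,t=cal(c); n=cv2.undistortPoints(np.array(px,float).reshape(-1,1,2),K,D).reshape(-1,2)
    ray=np.c_[n,np.ones(len(n))]@Rm; C=-Rm.T@t.ravel(); return C+ray*((z-C[2])/ray[:,2])[:,None]
E
python3 - <<'E'
from h import *
for c in("top","scene"):
    d=np.load(f"pics/{c}7.npy"); P=cloud(c,d)
    U=(P-np.array([.545,.0043,0])); u=U@EX; v=U@EY; z=P[...,2]
    e=(u<-.03)&(u>-.1)&(v>.01)&(v<.08)&(z>.06)&(z<.1); print(c,"ear pts",e.sum(),P[e].mean(0).round(4),"uv",u[e].mean().round(4),v[e].mean().round(4),"zmax",np.percentile(z[e],90))
    print(" u rng",np.percentile(u[e],[3,97]),"v",np.percentile(v[e],[3,97]))
    r=cv2.minAreaRect((P[e][:,:2]*1000).astype(np.float32)); print(r)
im=cv2.imread("pics/top7full.png"); d=np.load("pics/top7.npy"); P=cloud("top",d)
def fit(box,thr,zz,name):
    y0,y1,x0,x1=box; g=im[y0:y1,x0:x1].min(2); m=(g>thr).astype(np.uint8); m=cv2.morphologyEx(m,cv2.MORPH_CLOSE,np.ones((5,5),np.uint8)); m=cv2.morphologyEx(m,cv2.MORPH_OPEN,np.ones((5,5),np.uint8))
    n,l,s,_=cv2.connectedComponentsWithStats(m); k=1+np.argmax(s[1:,4]); cn=cv2.findContours((l==k).astype(np.uint8),0,2)[0][0].reshape(-1,2)+[x0,y0]
    X=onplane("top",cn,zz); print(name,cv2.minAreaRect((X[:,:2]*1000).astype(np.float32)),s[k,4])
for t in(130,150,165): fit((150,212,220,280),t,.05,"tray %d"%t)
for t in(110,130,150): fit((180,240,120,190),t,.018,"pad %d"%t)
print(im[170,250],im[211,156])
E
```

```text
top ear pts 27 [0.4873 0.0549 0.0819] uv -0.0622 0.0449 zmax 0.08906106147850351
 u rng [-0.07131675 -0.05305267] v [0.03647385 0.05490241]
((486.8291320800781, 55.328922271728516), (8.906481742858887, 24.21721839904785), 46.39482498168945)
scene ear pts 74 [0.4908 0.0581 0.0759] uv -0.059 0.0484 zmax 0.08508235083477904
 u rng [-0.07037257 -0.04836584] v [0.03819274 0.0582265 ]
((488.5111999511719, 56.4109001159668), (13.469151496887207, 27.735027313232422), 45.97099304199219)
tray 130 ((545.0281372070312, 5.321430206298828), (115.08676147460938, 156.09625244140625), 85.70267486572266) 1623
tray 150 ((543.35693359375, 3.8922958374023438), (111.48141479492188, 152.58587646484375), 86.13076782226562) 1571
tray 165 ((545.0529174804688, 4.012577056884766), (111.05022430419922, 148.8138885498047), 84.75274658203125) 1519
pad 110 ((465.6869812011719, 329.82684326171875), (242.4851837158203, 122.74542236328125), 71.8916244506836) 1618
pad 130 ((490.4237060546875, 386.4700012207031), (99.71432495117188, 90.63114166259766), 2.0410425662994385) 609
pad 150 ((473.7475891113281, 367.3738708496094), (39.82236099243164, 53.54472351074219), 1.7951496839523315) 174
[203 191 187] [112 123 124]
```

```bash
python3 - <<'E'
from h import *
im=cv2.imread("pics/top0.png"); d=np.load("pics/top0.npy"); P=cloud("top",d)
y0,y1,x0,x1=182,242,120,192
g=im[y0:y1,x0:x1]; 
for t in(150,165,180):
    m=(g.min(2)>t).astype(np.uint8); n,l,s,_=cv2.connectedComponentsWithStats(m); k=1+np.argmax(s[1:,4]); cn=cv2.findContours((l==k).astype(np.uint8),0,2)[0][0].reshape(-1,2)+[x0,y0]
    print(cv2.minAreaRect((onplane("top",cn,.018)[:,:2]*1000).astype(np.float32)),s[k,4])
z=P[...,2].copy(); mm=np.zeros(z.shape,bool); mm[y0:y1,x0:x1]=1; mm&=(z>.011)&(z<.03)
mu=cv2.morphologyEx(mm.astype(np.uint8),cv2.MORPH_CLOSE,np.ones((3,3),np.uint8)); mu=cv2.morphologyEx(mu,cv2.MORPH_OPEN,np.ones((5,5),np.uint8))
cn=max(cv2.findContours(mu,0,2)[0],key=len).reshape(-1,2); print("all",cv2.minAreaRect((onplane("top",cn,.018)[:,:2]*1000).astype(np.float32)), np.median(z[mu>0]))
plan(down(48.0),[.4882,.0562,.16],14)
E
```

```text
((436.031005859375, 310.7640075683594), (123.06834411621094, 163.39352416992188), 3.8501102924346924) 1838
((435.7464904785156, 310.4570617675781), (120.29527282714844, 160.9733123779297), 4.377603054046631) 1771Traceback (most recent call last):
  File "<stdin>", line 6, in <module>
    return _wrapfunc(a, 'argmax', axis=axis, out=out, **kwds)
    return bound(*args, **kwds)
ValueError: attempt to get argmax of an empty sequence
```

```bash
python3 - <<'E'
from h import *
plan(down(48.0),[.4882,.0562,.15],12)
E
```

```text
[ [-0,0,-0,-0.22,0.53,-0.6,1],[-0,0.01,-0,-0.22,0.53,-0.61,1],[-0,0,-0,-0.21,0.52,-0.6,1],[-0,0.01,-0,-0.22,0.53,-0.61,1],[-0,-0,-0,-0.22,0.53,-0.6,1],[-0,0,-0,-0.21,0.53,-0.61,1],[-0,0.01,-0,-0.22,0.53,-0.6,1],[-0,0,-0,-0.21,0.52,-0.6,1],[-0,0,-0,-0.22,0.53,-0.61,1],[-0,0.01,-0,-0.21,0.53,-0.6,1] ]
[ [-0,0,-0,-0.22,0.53,-0.61,1],[-0,0.01,-0,-0.21,0.52,-0.6,1] ]
end [0.48822159 0.05637523 0.15013129] max 0.61
```

>>> step_arm --pt "0 0 0 -0.22 0.5 -0.6 1" --pt "0 0 0 -0.22 0.5 -0.6 1" --pt "0 0 0 -0.22 0.5 -0.6 1" --pt "0 0 0 -0.22 0.5 -0.6 1" --pt "0 0 0 -0.22 0.5 -0.6 1" --pt "0 0 0 -0.22 0.5 -0.6 1" --pt "0 0 0 -0.21 0.5 -0.6 1" --pt "0 0 0 -0.21 0.5 -0.6 1" --pt "0 0 0 -0.21 0.5 -0.6 1" --pt "0 0 0 -0.21 0.5 -0.6 1"

```text
time_s: 13.1
eef_pos: [0.4696, 0.0907, 0.1895]
eef_rot: [-0.645, 0.645, 0.289, -0.289]
wrist_force: [0.2, -0.5, -0.0]
opening: 1.0
```

```bash
python3 - <<'E'
from h import *
o=obs(); print(o["time_s"],o["eef_pos"],np.degrees(np.arctan2(o["R"][1,0],o["R"][0,0])))
plan(down(48.0),[.4882,.0562,.14],3)
E
```

```text
13.1 [0.46958455 0.09066689 0.18953275] 48.30018959099975
[ [0,0.02,-0,-0.15,0.55,-0.41,1],[0,0.01,-0,-0.15,0.55,-0.41,1],[0,0.02,-0,-0.14,0.55,-0.41,1] ]
end [0.48829687 0.05622868 0.14003541] max 0.55
```

>>> step_arm --pt "0 0 0 -0.15 0.55 -0.41 1" --pt "0 0 0 -0.15 0.55 -0.41 1" --pt "0 0 0 -0.14 0.5 -0.41 1" --pt "0 0 0 0 0 0 1"

```text
time_s: 13.5
eef_pos: [0.4871, 0.0561, 0.1401]
eef_rot: [0.646, -0.645, -0.288, 0.29]
wrist_force: [0.1, 0.8, -0.1]
opening: 0.997
```

```bash
python3 - <<'E'
from h import *
o=obs(); print(o["time_s"],o["eef_pos"])
im,d=ctrl.camera("scene"); cv2.imwrite("pics/scene8.png",cv2.resize(im[150:260,200:310],None,fx=5,fy=5,interpolation=cv2.INTER_CUBIC))
plan(down(48.0),[.4885,.0565,.058],4)
E
```

```text
13.5 [0.48706258 0.05611596 0.14013593]
[ [-0.01,0.01,-0,0.01,0.69,-0.01,1],[-0,0.01,-0.01,0,0.7,-0.01,1],[-0.01,0.01,-0,0.01,0.69,-0.01,1],[-0,0.01,-0,0,0.7,-0.01,1] ]
end [0.48847084 0.05648626 0.05787966] max 0.7
```

View pics/scene8.png

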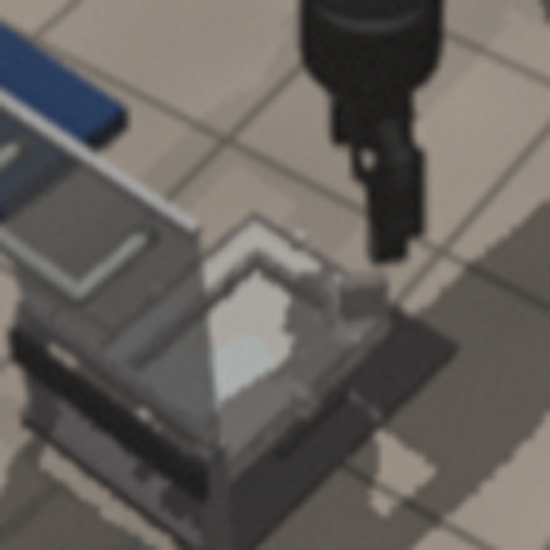

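>>> step_arm --pt "0 0 0 0.03 0.7 -0.02 0.6" --pt "0 0 0 0 0.7 0 0.6" --pt "0 0 0 0 0.7 0 0.6" --pt "0 0 0 0 0.62 0 0.6" --pt "0 0 0 0 0 0 0.4"

```text
time_s: 14.05
eef_pos: [0.4872, 0.0584, 0.0593]
eef_rot: [0.646, -0.644, -0.289, 0.291]
wrist_force: [-0.4, -0.4, -0.4]
opening: 0.447
```

>>> step_arm --pt "0 0 0 0 0 0 0.3" --pt "0 0 0 0 0 0 0.25" --pt "0 0 0 0 0 0 0.2"

```text
time_s: 14.35
eef_pos: [0.4899, 0.0578, 0.062]
eef_rot: [-0.645, 0.645, 0.29, -0.289]
wrist_force: [-0.0, 0.8, -0.0]
opening: 0.197
```

```bash
python3 - <<'E'
from h import *
o=obs(); print(o["time_s"],o["eef_pos"],o["R"].round(3).tolist(),o["wrist_force"])
im,d=ctrl.camera("scene"); cv2.imwrite("pics/scene9.png",cv2.resize(im[150:260,200:310],None,fx=5,fy=5,interpolation=cv2.INTER_CUBIC))
E
```

```text
14.35 [0.48992457 0.05780256 0.06197954] [[0.664, 0.002, -0.747], [0.747, -0.0, 0.664], [0.001, -1.0, -0.002]] [-0.03426932  0.83389174 -0.03703257]
```

View pics/scene9.png

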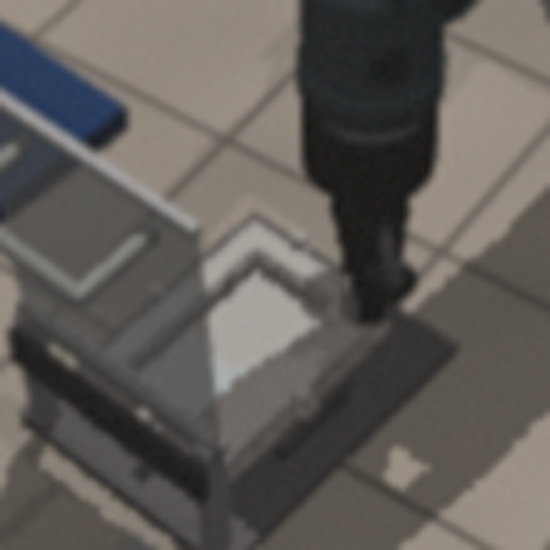

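>>> step_arm --pt "0 0 0 0 0 0 0.15" --pt "0 0 0 0 0 0 0"

```text
time_s: 14.6
eef_pos: [0.4894, 0.0576, 0.0614]
eef_rot: [-0.645, 0.645, 0.29, -0.289]
wrist_force: [-2.7, -1.8, 6.1]
opening: 0.097
```

>>> step_arm --pt "0 0 0 0 0 0 0" --pt "0 0 0 0 0 0 0"

```text
time_s: 14.8
eef_pos: [0.4893, 0.0576, 0.0614]
eef_rot: [-0.645, 0.645, 0.29, -0.289]
wrist_force: [-1.6, -0.3, 5.6]
opening: 0.101
```

```bash
python3 - <<'E'
from h import *
for i in range(1):
    o=obs(); print(o["time_s"],o["eef_pos"],o["wrist_force"],o["torque"],o["opening"]*85)
im,d=ctrl.camera("top"); cv2.imwrite("pics/top10.png",cv2.resize(im[135:225,205:295],None,fx=6.3,fy=6.3,interpolation=cv2.INTER_CUBIC))
o=obs(); print(o["eef_pos"])
# peel plan: rotate about far corner, axis a (world), total 16deg over 16 rows
E
```

```text
14.8 [0.4893465  0.05760538 0.06136771] [-1.64651102 -0.31017293  5.56498821] [-0.10139882  0.31136015 -0.16500752] 8.592660827961474
[0.48934251 0.05760747 0.06136196]
```

View pics/top10.png

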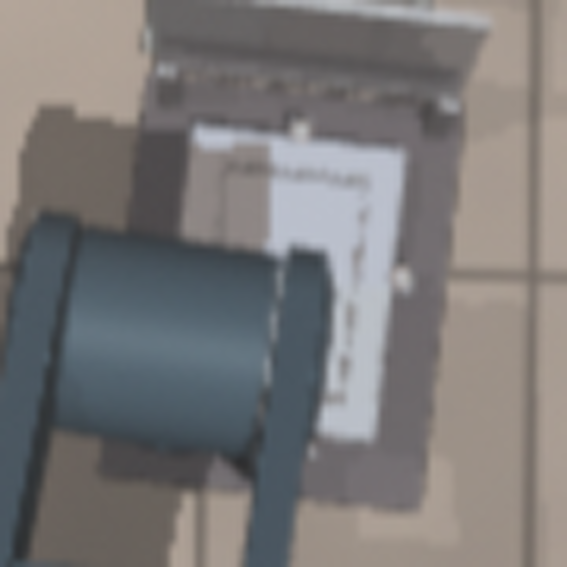

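Gripped (about 9 mm opening on the ear). Peeling: turn about the far corner, so the ear rises first.

>>> step_arm --pt "0.2 0 0 0 -0.117 -0.012 0" --pt "0.2 0 0 0 -0.117 -0.012 0" --pt "0.2 0 0 0 -0.117 -0.012 0" --pt "0.2 0 0 0 -0.117 -0.012 0"

```text
time_s: 15.25
eef_pos: [0.4902, 0.0567, 0.0749]
eef_rot: [0.672, -0.617, -0.277, 0.302]
wrist_force: [-0.2, 0.6, -0.1]
opening: 0.107
```

```bash
python3 - <<'E'
from h import *
o=obs(); print(o["time_s"],o["eef_pos"],o["wrist_force"],o["torque"],o["opening"]*85,np.degrees(np.arccos(-o["R"][2,1])))
im,d=ctrl.camera("scene"); cv2.imwrite("pics/scene11.png",cv2.resize(im[150:260,200:310],None,fx=5,fy=5,interpolation=cv2.INTER_CUBIC))
E
```

```text
15.25 [0.49017157 0.05669503 0.07490163] [-0.19829467  0.64880201 -0.06790495] [-0.2065313   0.02593625 -0.04345214] 9.108258953133323 4.9543341087064245
```

View pics/scene11.png

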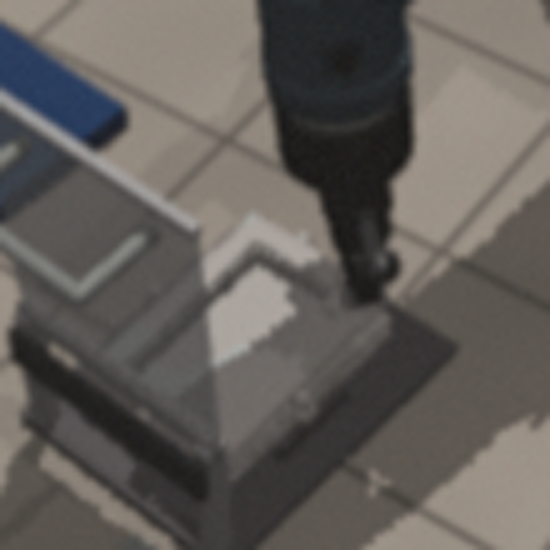

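```bash
python3 - <<'E'
from h import *
a=cv2.imread("pics/scene9.png")[180:480,200:480]; b=cv2.imread("pics/scene11.png")[180:480,200:480]
f=lambda x:np.clip(cv2.resize(x,None,fx=1.4,fy=1.4).astype(float)*1.5,0,255).astype(np.uint8)
cv2.imwrite("pics/cmp.png",np.hstack([f(a),f(b)]))
E
```

```text
(no output)
```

View pics/cmp.png

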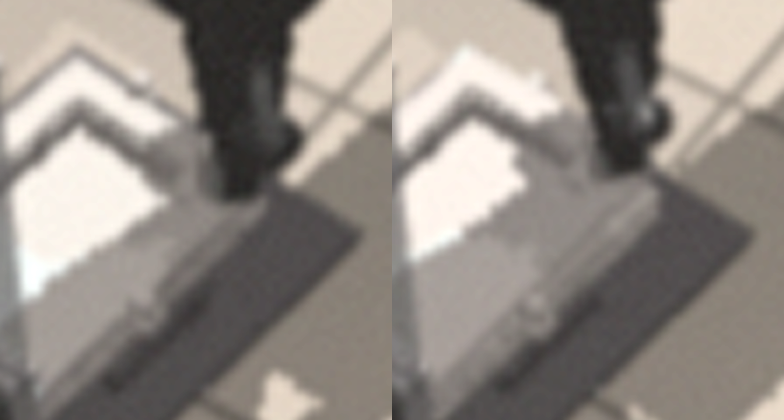

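The tray's ear corner has risen, and the stack with its nub at (150,315) stayed put. Continuing.

>>> step_arm --pt "0.2 0 0 0 -0.118 -0.012 0" --pt "0.2 0 0 0 -0.118 -0.012 0" --pt "0.2 0 0 0 -0.118 -0.012 0" --pt "0.2 0 0 0 -0.118 -0.012 0" --pt "0.2 0 0 0 -0.118 -0.012 0"

```text
time_s: 15.8
eef_pos: [0.4931, 0.054, 0.0922]
eef_rot: [0.704, -0.581, -0.261, 0.316]
wrist_force: [-2.2, 1.3, 1.6]
opening: 0.099
```

>>> step_arm --pt "0.2 0 0 0 -0.118 -0.012 0" --pt "0.2 0 0 0 -0.118 -0.012 0" --pt "0.2 0 0 0 -0.118 -0.012 0" --pt "0.2 0 0 0 -0.118 -0.012 0"

```text
time_s: 16.2
eef_pos: [0.4967, 0.0506, 0.1057]
eef_rot: [0.727, -0.551, -0.247, 0.327]
wrist_force: [-2.2, 0.2, 1.2]
opening: 0.107
```

```bash
python3 - <<'E'
from h import *
o=obs(); print(o["time_s"],o["eef_pos"],o["wrist_force"],o["torque"],o["opening"]*85,np.degrees(np.arccos(-o["R"][2,1])))
for c in("scene","top"):
    im,d=ctrl.camera(c); np.save(f"pics/{c}12.npy",d); cr=im[150:260,200:310] if c=="scene" else im[135:225,205:295]
    cv2.imwrite(f"pics/{c}12.png",np.clip(cv2.resize(cr,(550,550),interpolation=cv2.INTER_CUBIC)*1.3,0,255))
E
```

```text
16.2 [0.49668173 0.05060185 0.10566069] [-2.17167424  0.21602296  1.18773979] [-0.14339141  0.20724074 -0.03742515] 9.052767781502519 15.686914431841519[ WARN:0@1.820] global loadsave.cpp:1063 imwrite_ Unsupported depth image for selected encoder is fallbacked to CV_8U.
```

View pics/scene12.png

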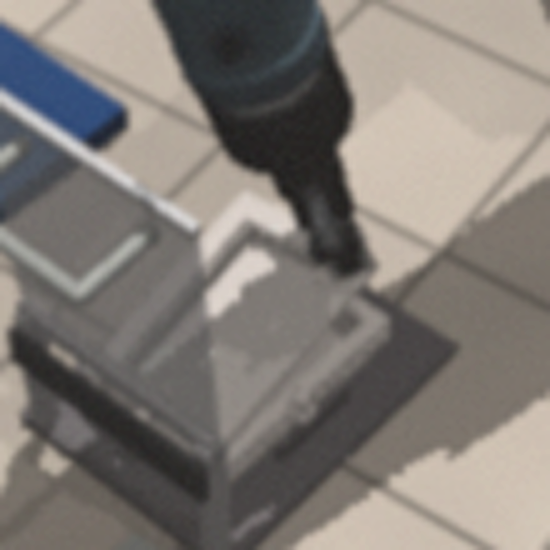

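View pics/top12.png

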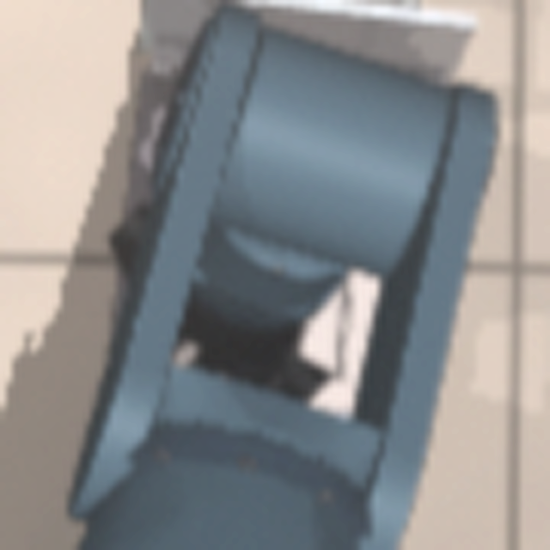

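The tray is tilted about 15.7°, the far corner is still seated and the stack is unmoved. Next I'll lift straight up, easing slightly away from the far corner.

>>> step_arm --pt "0 0 0 0 -0.14 0.06 0" --pt "0 0 0 0 -0.19 0.075 0" --pt "0 0 0 0 -0.19 0.075 0" --pt "0 0 0 0 -0.19 0.07 0"

```text
time_s: 16.7
eef_pos: [0.4951, 0.0525, 0.1289]
eef_rot: [0.726, -0.552, -0.248, 0.326]
wrist_force: [0.6, -0.3, -0.1]
opening: 0.105
```

```bash
python3 - <<'E'
from h import *
o=obs(); print(o["time_s"],o["eef_pos"],o["wrist_force"],o["torque"],o["opening"]*85,np.degrees(np.arccos(-o["R"][2,1])))
for c in("scene",):
    im,d=ctrl.camera(c); np.save(f"pics/{c}13.npy",d); cr=im[150:260,200:310] if c=="scene" else im[135:225,205:295]
    cv2.imwrite(f"pics/{c}13.png",np.clip(cv2.resize(cr,(550,550),interpolation=cv2.INTER_CUBIC)*1.3,0,255).astype(np.uint8))
E
```

```text
16.7 [0.49510857 0.05252405 0.12893329] [ 0.61744956 -0.28464526 -0.07605687] [-0.09961273 -0.03294437 -0.00842411] 8.891023929408894 15.548370487546869
```

View pics/scene13.png

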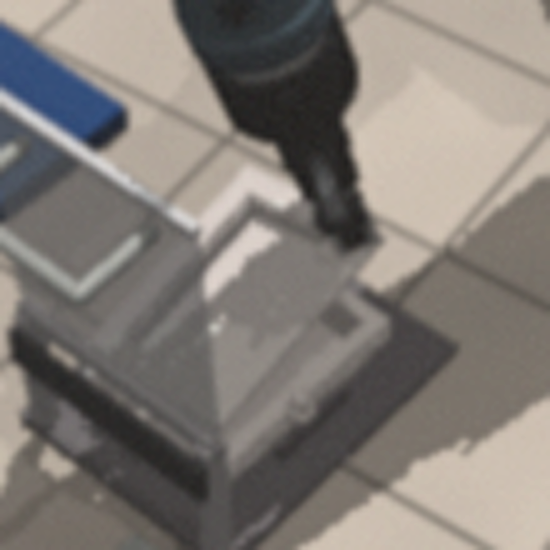

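>>> step_arm --pt "0 0 0 0 -0.28 0.08 0" --pt "0 0 0 0 -0.32 0.1 0" --pt "0 0 0 0 -0.32 0.1 0" --pt "0 0 0 0 -0.32 0.1 0" --pt "0 0 0 0 -0.32 0.1 0" --pt "0 0 0 0 -0.32 0.1 0" --pt "0 0 0 0 -0.28 0.1 0"

```text
time_s: 17.45
eef_pos: [0.4933, 0.0539, 0.1971]
eef_rot: [0.727, -0.552, -0.248, 0.326]
wrist_force: [0.3, -0.4, -1.4]
opening: 0.104
```

```bash
python3 - <<'E'
from h import *
o=obs(); print(o["time_s"],o["eef_pos"],o["wrist_force"],o["torque"],o["opening"]*85,np.degrees(np.arccos(-o["R"][2,1])))
# tray origin (level) offset from ear grip in tool/world at yaw: tray x dir yaw = toolyaw-53.7
def tcp_for(tray_xy, z0, toolyaw):
    t=np.radians(toolyaw-53.7); e=np.array([-.062,.0455]); w=np.array([[np.cos(t),-np.sin(t)],[np.sin(t),np.cos(t)]])@e
    return np.array([tray_xy[0]+w[0],tray_xy[1]+w[1],z0+.044-.0127])
# grip at TCP .0614 when tray origin z=.030 -> TCP=origin+.0314
p=tcp_for([.438,.312],.118,48.0); print("final",p)
Rc,pc=plan(down(48.0),np.array(o["eef_pos"])+np.array([-.05,.03,-.01]),8,0)
print(); plan(down(48),np.r_[p[:2],pc[2]],15,0,Rc,pc)
E
```

```text
17.45 [0.49332933 0.05389588 0.19711041] [ 0.26296324 -0.44749393 -1.39200973] [-0.04121431 -0.17623448 -0.01273732] 8.850533377859952 15.572731868316534
final [0.3808256  0.36343285 0.1493    ]
[ [-0.32,0.01,-0,-0.05,0.1,0.22,0],[-0.33,0.01,-0,-0.04,0.1,0.22,0],[-0.32,0,-0,-0.05,0.09,0.23,0],[-0.33,0.01,-0,-0.04,0.08,0.22,0],[-0.32,0.01,-0,-0.05,0.08,0.24,0],[-0.33,0.01,-0,-0.04,0.06,0.23,0],[-0.32,0,-0.01,-0.05,0.06,0.23,0],[-0.33,0.01,0,-0.05,0.05,0.24,0] ]
end [0.44324531 0.08378539 0.18706663] max 0.33

[ [0,0,0,0.37,-0,0.52,0],[0,0,0,0.37,-0,0.52,0],[0,0,0,0.37,-0,0.52,0],[0,0,0,0.37,-0,0.52,0],[0,0,0,0.37,-0,0.51,0],[0,0,0,0.36,-0,0.52,0],[0,0,0,0.37,-0,0.52,0],[0,0,0,0.37,-0,0.52,0],[0,0,0,0.37,-0,0.52,0],[0,0,0,0.37,-0,0.52,0] ]
[ [0,0,0,0.37,-0,0.52,0],[0,0,0,0.37,-0,0.52,0],[0,0,0,0.37,-0,0.52,0],[0,0,0,0.37,-0,0.51,0],[0,0,0,0.37,-0,0.52,0] ]
end [0.38099278 0.36346847 0.18702145] max 0.52
```

>>> step_arm --pt "-0.32 0 0 -0.05 0.1 0.22 0" --pt "-0.33 0 0 -0.04 0.1 0.22 0" --pt "-0.32 0 0 -0.05 0.09 0.23 0" --pt "-0.33 0 0 -0.04 0.08 0.22 0" --pt "-0.32 0 0 -0.05 0.08 0.24 0" --pt "-0.33 0 0 -0.04 0.06 0.23 0" --pt "-0.32 0 0 -0.05 0.06 0.23 0" --pt "-0.33 0 0 -0.05 0.05 0.24 0"

```text
time_s: 18.25
eef_pos: [0.4427, 0.0838, 0.1864]
eef_rot: [-0.645, 0.645, 0.29, -0.289]
wrist_force: [0.1, -0.4, -0.5]
opening: 0.101
```

>>> step_arm --pt "0 0 0 0.2 0 0.28 0" --pt "0 0 0 0.3 0 0.4 0" --pt "0 0 0 0.3 0 0.4 0" --pt "0 0 0 0.3 0 0.4 0" --pt "0 0 0 0.3 0 0.4 0" --pt "0 0 0 0.3 0 0.4 0" --pt "0 0 0 0.3 0 0.4 0" --pt "0 0 0 0.3 0 0.4 0" --pt "0 0 0 0.3 0 0.4 0" --pt "0 0 0 0.3 0 0.4 0"

```text
time_s: 19.25
eef_pos: [0.4139, 0.2271, 0.1864]
eef_rot: [0.645, -0.645, -0.289, 0.29]
wrist_force: [0.2, -0.4, -1.4]
opening: 0.104
```

```bash
python3 - <<'E'
from h import *
o=obs(); print(o["time_s"],o["eef_pos"],o["wrist_force"],o["torque"],o["opening"]*85,np.degrees(np.arccos(-o["R"][2,1])))
plan(down(48),[.381,.3635,.149],12,0)
im,d=ctrl.camera("scene"); np.save("pics/scene14.npy",d); cv2.imwrite("pics/scene14.png",cv2.resize(im,None,fx=1.5,fy=1.5))
E
```

```text
19.25 [0.41385533 0.22714955 0.18637873] [ 0.22312498 -0.36309497 -1.37729865] [0.01884239 0.05819598 0.03910689] 8.861765975472196 0.05545510650408974
[ [-0,0,-0,0.22,0.1,0.32,0],[-0,0.01,-0,0.22,0.11,0.32,0],[-0,0,-0,0.23,0.1,0.32,0],[-0,0.01,-0,0.22,0.11,0.32,0],[-0,0,-0,0.22,0.1,0.32,0],[-0,0.01,-0,0.22,0.1,0.32,0],[-0.01,0,-0,0.22,0.11,0.32,0],[0,0.01,-0,0.23,0.1,0.32,0],[0,0,-0,0.22,0.11,0.32,0],[0,0.01,-0,0.22,0.1,0.32,0] ]
[ [0,0,-0,0.22,0.1,0.32,0],[0,0.01,-0,0.22,0.11,0.32,0] ]
end [0.38113819 0.36343319 0.14893951] max 0.32
```

View pics/scene14.png

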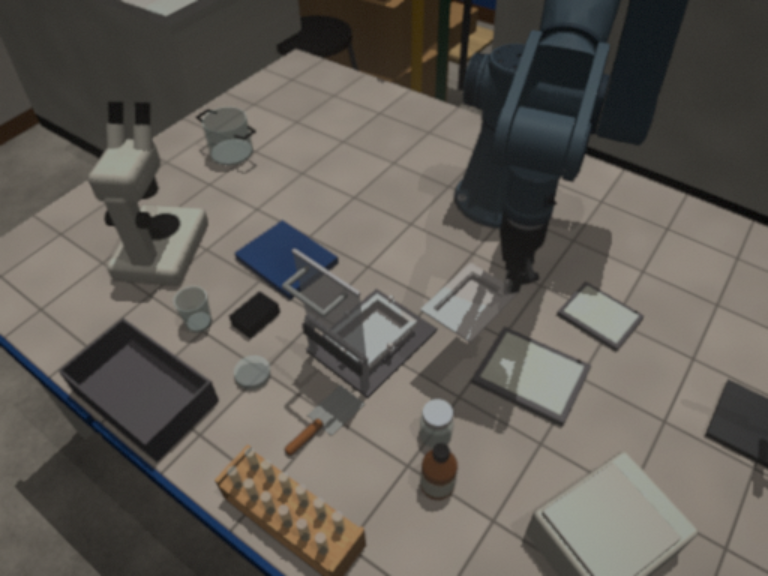

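The tray is in the air at about (465,300), the stack sits in place and the cover stands open. On to the pad.

>>> step_arm --pt "0 0 0 0.24 0.1 0.36 0" --pt "0 0 0 0.26 0.11 0.36 0" --pt "0 0 0 0.26 0.11 0.36 0" --pt "0 0 0 0.26 0.11 0.36 0" --pt "0 0 0 0.26 0.11 0.36 0" --pt "0 0 0 0.26 0.11 0.36 0" --pt "0 0 0 0.26 0.11 0.36 0" --pt "0 0 0 0.26 0.11 0.36 0" --pt "0 0 0 0.24 0.1 0.36 0" --pt "0 0 0 0.2 0.1 0.3 0"

```text
time_s: 20.3
eef_pos: [0.3839, 0.3538, 0.1537]
eef_rot: [0.645, -0.645, -0.29, 0.29]
wrist_force: [0.6, 0.8, -1.2]
opening: 0.105
```

>>> step_arm --pt "0 0 0 0.1 0.1 0.15 0" --pt "0 0 0 0.06 0.1 0.08 0" --pt "0 0 0 0 0 0 0" --pt "0 0 0 0 0 0 0"

```text
time_s: 20.7
eef_pos: [0.3824, 0.3605, 0.1479]
eef_rot: [-0.645, 0.645, 0.289, -0.29]
wrist_force: [-0.2, -0.1, -1.0]
opening: 0.103
```

```bash
python3 - <<'E'
from h import *
o=obs(); p=o["eef_pos"]; print(o["time_s"],p,o["wrist_force"],o["opening"]*85,np.degrees(np.arccos(-o["R"][2,1])))
for c in("scene","top"):
    im,d=ctrl.camera(c); np.save(f"pics/{c}15.npy",d); cv2.imwrite(f"pics/{c}15.png",cv2.resize(im,None,fx=1.5,fy=1.5))
    P=cloud(c,d); U=P-np.array([.438,.312,0]); k=(abs(U[...,0])<.11)&(abs(U[...,1])<.11)&(P[...,2]>.105)&(P[...,2]<.16)
    s=ctrl.silhouettes("tray",c)
    for q in s[:2]:
        kk=k&q["pixels"]; X=P[kk]; print(c,q["p"],kk.sum())
        if kk.sum()>30:
            print(np.median(X,0)); print(cv2.minAreaRect((X[:,:2]*1000).astype(np.float32)))
            for lo,hi,n in((.112,.128,"floor"),(.13,.147,"rim")):
                Y=X[(X[:,2]>lo)&(X[:,2]<hi)]
                if len(Y)>20:
                    A=np.c_[Y[:,:2]-Y[:,:2].mean(0),np.ones(len(Y))]; co=np.linalg.lstsq(A,Y[:,2],rcond=None)[0]; print(n,len(Y),Y.mean(0),"tilt deg",np.degrees(co[:2]))
    for q in ctrl.silhouettes("cover",c)[:1]: coverangle(P,q["pixels"])
E
```

```text
20.7 [0.38240246 0.36052562 0.1478564 ] [-0.18593134 -0.09965193 -1.04229621] 8.770277822878434 0.020699445552742727
scene 0.92 1823
[0.43802095 0.308447   0.1319228 ]
((440.3948669433594, 309.6111145019531), (112.48678588867188, 155.31790161132812), 83.87664794921875)
floor 861 [0.43368439 0.3078833  0.12028973] tilt deg [-0.7567955  -0.84261343]
rim 933 [0.44478683 0.3093256  0.13664391] tilt deg [-0.09671655  0.13067445]
cover: slope du/dw [0.03049644 0.00029414] theta 1.601283318427592 n 1208 1153
top 0.78 1644
[0.44176385 0.30902187 0.12685302]
((439.4476013183594, 309.8722229003906), (111.67935180664062, 148.32801818847656), 84.5916748046875)
floor 833 [0.44079111 0.31076496 0.11971826] tilt deg [ 0.04578937 -0.09080073]
rim 761 [0.44249427 0.30646531 0.13635452] tilt deg [-0.0069277 -0.1163877]
cover: slope du/dw [ 0.03229105 -0.00530082] theta 1.603076162909241 n 554 521
```

View pics/scene15.png

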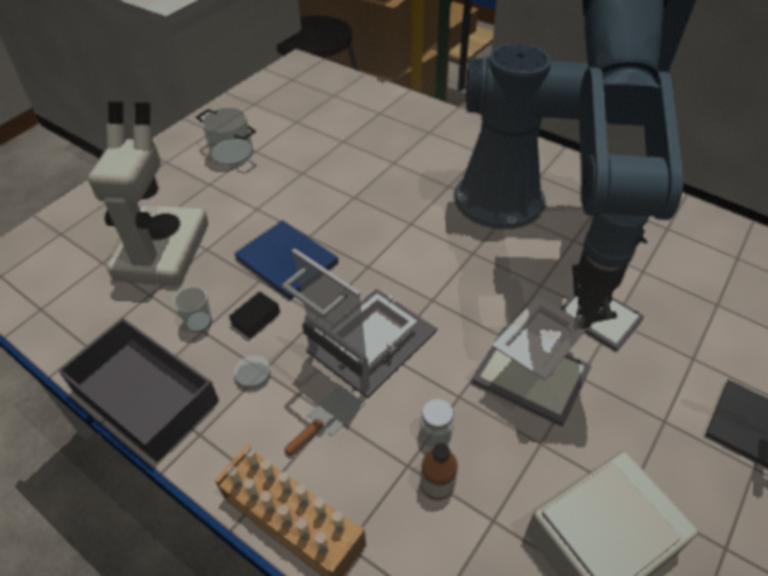

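View pics/top15.png

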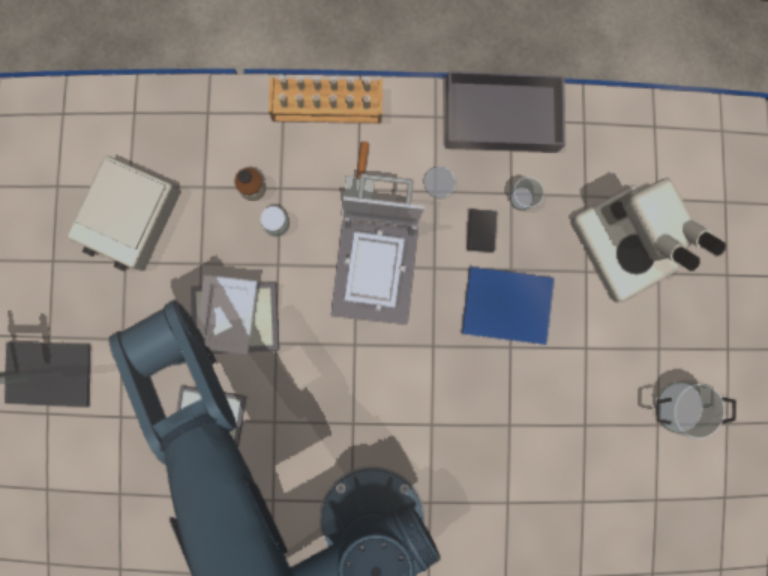

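Tray centre (0.440, 0.310), level to about 0.2° in both cameras at the rim, underside about 98 mm above the pad top. Cover about 1.60, stack seated, nothing else displaced.

>>> step_arm --pt "0 0 0 0 0 0 0" --pt "0 0 0 0 0 0 0" --pt "0 0 0 0 0 0 0"

```text
time_s: 21.3
eef_pos: [0.3824, 0.3608, 0.148]
eef_rot: [-0.645, 0.645, 0.29, -0.29]
wrist_force: [0.3, 0.1, -0.6]
opening: 0.104
```

```bash
python3 - <<'E'
from h import *
o=obs(); print(o["time_s"],o["eef_pos"],abs(o["dq"]).max(),o["opening"]*85)
print(ctrl.hand_in())
E
```

```text
21.3 [0.38236058 0.3608107  0.14798093] 0.0017790731570256988 8.830413415331911
the job is handed in; nothing more can be done
None
```

I opened the cover to its stop, peeled off the top tray ear-first, and handed the job in at 21.3 s. The arm was still holding the tray level and still over the larger pad.

- **Cover:** I pushed the bar back until the force jumped to 15 N at the stop, then let go. It has stayed open at about 1.60 rad in both cameras.
- **Peel:** I tilted the tray about 15.7° around its far corner before lifting. The pictures during the peel and lift show the stack in its place.
- **Tray position:** The tray's middle is at (0.440, 0.310) and the pad's is about (0.437, 0.312). Its underside is about 98 mm above the pad.
- **Tray level:** Both cameras put the rim level to about 0.2°. The scene camera's fit of the basin floor gave about 0.8°, which disagrees. I trust the rim because the top camera's floor fit agrees with it.
- **Other things on the bench:** Nothing looked displaced in the last pictures; I judged this by eye and did not measure it.

The two cameras differed by 3 to 6 mm on the bar and ear positions, so I used values between the two.

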